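# Scoop milling balls from a tipped tub onto the balance

### The arm

A 6-joint arm with a two-finger parallel gripper is mounted at the origin on the work surface. World frame = base frame: x ahead of the robot, y to its left, z up, the work surface at z = 0. Lengths are in mm, angles in rad, forces in N, time in s.
With the tool pointing down it reaches from about 400 to 925 mm from the base axis. Payload 12.5 kg.
Tool frame: the origin (TCP) lies midway between the tips of the shut fingers; the grasp point (between the pads) lies 19 mm behind it; x points along the fingers, y is the direction in which the jaws open and shut, and the axes are right-handed (so a half turn about x gives the same grasp; the last joint's range is limited). The gripper opens to 95 mm and grips with 3 to 60 N. Pads are 20 mm wide; open, the fingers measure 119 mm over their backs; the gripper's body (75 mm by 180 mm) begins 59 mm behind the grasp point.
Start: joints at [-1.345, 0.491, 1.559, -0, 1.092, -0.106], TCP at [203.615, -590.925, 176.361] pointing down, gripper open.
Joint ranges: [-3.1, 3.1], [-0.84, 2.19], [0.05, 2.79], [-1.13, 4.28], [0.06, 2.93], [-2.69, 2.69]. Speed limits (rad/s): [2.22, 2.22, 2.79, 3.14, 3.14, 3.14].

### API

Orientations are given as [roll, pitch, yaw] about the fixed x, y, z axes, in that order (R = Rz(yaw) Ry(pitch) Rx(roll)).
In Python, from cell import sensors, read_camera, get_calibration, order gives the robot as it stands. The module is installed in compiled form; this text tells all that it offers.
- The arm moves only by the tool servo_tool, never from a script. Its argument "steps" is text: rows parted by semicolons, each of 7 numbers parted by spaces: the shift along the tool's x, y, z in mm, then the turn, a rotation vector about the tool's x, y, z in rad, then the finger opening in mm, from 0 to 95.1. A call has exactly 8 rows; each row shifts and turns the pose as measured when the row begins, along the tool's axes as they then stand; what a row does not reach is not made up. A row lasts 1/10 s, in which the tool goes at most 50 mm and 8.59 degrees, less where a joint would pass 70% of its speed; a pose out of reach is approached as far as the arm can. A call is refused whole if a number of a shift passes 50 or a number of a turn 0.15, either way. A call with a gripper value outside its range is refused whole. The fingers move at their own pace and stop on an object; the grip force is fixed at half the most. Time passes only in rows, so rows that do not move let the fingers close, or fill a call up. It gives the time, the measured TCP pose, the force and the opening at its end, in the units of the state.
- sensors.state(): the state, without advancing time (a new reading comes with each control period).
- read_camera(name): name is "scene" or "top" or "wrist"; returns (picture, depth): 420x560x3 uint8, blue, green, red; 420x560 float32, mm along the optical axis (not along the pixel's ray), 0 where there is no reading.
- get_calibration(name): a dict with "mtx" (3x3 intrinsics, pixels), "distortion" ([k1, k2, p1, p2, k3] as OpenCV has them; the pictures are not rectified), "R" (3x3) and "t" (3): a world point X has camera coordinates R X + t. Camera axes: x right, y down, z forward; pixel columns grow to the right and rows downward; lengths in mm; the calibration is good to about 2 mm. A picture is of the moment at which its call begins: read the wrist's pose just before it. get_calibration takes no time and is no camera call; for the wrist camera it gives the pose at the moment of the call.
- order.job_done(): hands the job in, once; it reports no verdict.
The state is a dict: "t": time; "joints": joint angles; "qvel": joint speeds; "tau": joint torques, N m; "eef_pos": TCP position; "tcp_rot": TCP orientation; "ft_force": force on the tool from outside, world axes, zero at the start; "moment": the same for the moment, N m; "opening": opening from 0.0 (shut) to 1.0 (fully open).
Only numpy, scipy, OpenCV 4.12 (cv2) and the standard library are available. Lean on these libraries where they do the work, as an engineer would, in place of code of your own. Each camera call takes 0.05 s, during which the arm holds its last target.

### The job

Press down the yellow thumb plate of the blue tub to tip it all the way towards the robot and leave it tipped, so that the three white milling balls roll together into its low front corner. Then scoop all three out of that corner with the orange-handled steel scoop, set the loaded scoop upright on the middle of the balance pan and let go. Leave the tamper, the jar and the tip box where they are.

Things in the scene. Friction and masses are not known exactly. Their poses are not given: they have to be found in the camera images.
- tub (a joint): Tilt of the blue open tub on its stand (rad): 0 level, 0.35 fully tipped at its stop. Tub 230 long, 140 wide, 60 mm high outside, walls and floor 5 mm. The level hinge crosses under mid-length, 70 mm above the table, at the tub's underside. Tipping lowers the robot-side end by 40 mm. Stiff hinge: takes 5 to 10 N down on the thumb plate; the tub stays where left.
- tub_corner (a point): Low corner: middle of the inner edge of tub floor and robot-side end wall; turns with the tub. x along the floor away from that wall (up the slope when tipped), y along the wall, z square to the floor. Inside 220 long, 130 wide, 55 mm deep. Two upright 45-degree walls cut off the corners here, leaving 42 mm of flat end wall and meeting the side walls 44 mm from the end.
- tub_plate (a point): Centre of the top face of the yellow thumb plate (40 mm along x, 70 mm wide, 6 mm thick) outside the rim at the tub's end nearest the robot, same axes as tub_corner; 130 mm above the table when level, about 50 mm lower and 12 mm nearer the robot when fully tipped.
- scoop_handle (a point): The scoop: steel bowl, upright orange flat-sided handle at its back. Point half-way up, mid-handle, 70 mm above the scoop's flat underside. z up the handle, -x towards the nose, y across. Handle 24 mm along x, 14 mm along y (grip across y), ends 70 mm above this point; grip it about 50 mm above this point. Stands upright on its 66 x 68 mm underside; 0.15 to 0.22 kg.
- scoop_bowl (a point): Middle of the scoop's flat bowl floor, 3 mm above its underside, 33 mm in front (-x) of mid-handle; axes as scoop_handle. 68 mm wide, 62 inside, sides 37 mm high, back wall 20 mm behind. From 22 mm ahead a 2 mm blade rises forwards at 10 degrees to a rounded nose, radius 34: its lower edge is 65 mm ahead of and 5 mm above this point. Level, balls roll back into the bowl.
- pan (a point): Centre of the top face of the balance's square pan, 160 x 160 mm, 70 mm above the table, fixed and rigid; x points away from the balance's display.
- ball0_center (a point): Centre of a white ceramic milling ball, 20 mm diameter, 25 g, smooth and slippery, loose in the tub.
- ball1_center (a point): Centre of the second such ball.
- ball2_center (a point): Centre of the third such ball.
- tamper: Bystander, leave it alone: upright steel tamper, round 60 mm foot, black handle, 125 mm high; origin under its foot.
- bottle: Bystander, leave it alone: glass jar with orange cap, 60 mm diameter, 110 mm high; origin under its base.
- tipbox: Bystander, leave it alone: closed blue tip box with clear lid, 84 x 124 x 65 mm high; origin under its base.
Things that resemble listed ones, but are neither listed nor needed, are in the scene too. Leave any purple look-alike of the part that bears scoop_handle alone.

How it is judged:
By the outcome, as a careful person would: the job done as asked, in the order asked, and still so for the second after the job is handed in, with the robot touching nothing.
It also fails if it takes over 64 s, if anything falls off the work surface, if the arm or the gripper's body presses on something with over 40 N, if the wrist force passes 120 N, or if a joint passes its speed limit or range.

## Working session

There is one attempt and no reset: what is moved stays moved. The work goes in short steps, Python scripts to look and compute and a tool call to move; the robot and the scene stay as the last step left them, time stands still between calls to the robot, and variables do not carry over. Pictures are saved under pics/ and viewed, and the job is handed in when it is done.

Besides the shell and the picture viewer there is one more tool, called after "Emit:" by a JSON object that holds its "fn" and its "kwargs", one argument or row to a line. servo_tool: Moves the arm, as the interface text tells. Its arguments: {"type":"object","properties":{"steps":{"type":"string"}},"required":["steps"]}

```bash
mkdir -p pics; ls; cat > h.py <<'E'
import numpy as np, cv2
from scipy.spatial.transform import Rotation as Ro
from cell import sensors, read_camera, get_calibration, order
def snap(n,f):
    c=get_calibration(n); im,d=read_camera(n); cv2.imwrite('pics/'+f+'.png',im)
    np.savez('pics/'+f+'.npz',im=im,d=d,mtx=c['mtx'],dist=c['distortion'],R=c['R'],t=c['t'])
    return im,d,c
def load(f):
    z=np.load('pics/'+f+'.npz'); c=dict(mtx=z['mtx'],distortion=z['dist'],R=z['R'],t=z['t']); return z['im'],z['d'],c
def ray(c,uv):
    uv=np.array(uv,float).reshape(-1,1,2)
    n=cv2.undistortPoints(uv,np.array(c['mtx']),np.array(c['distortion'])).reshape(-1,2)
    R=np.array(c['R']);t=np.array(c['t']).ravel()
    d=np.c_[n,np.ones(len(n))]@R
    return -R.T@t, d
def onz(c,uv,z):
    o,d=ray(c,uv); return o+d*((z-o[2])/d[:,2])[:,None]
def cloud(c,d):
    h,w=d.shape; u,v=np.meshgrid(np.arange(w),np.arange(h))
    o,r=ray(c,np.stack([u,v],-1).reshape(-1,2))
    return (o+r*d.reshape(-1,1)).reshape(h,w,3)
def proj(c,X):
    R=np.array(c['R'],float);t=np.array(c['t'],float)
    return cv2.projectPoints(np.array(X,float).reshape(-1,3),cv2.Rodrigues(R)[0],t,np.array(c['mtx']),np.array(c['distortion']))[0].reshape(-1,2)
E
python3 - <<'E'
from h import *
for n in ('scene','top','wrist'):
    im,d,c=snap(n,n+'0'); print(n,-np.array(c['R']).T@np.array(c['t']).ravel(), (d>0).mean())
print(sensors.state())
E
```

```text
pics
scene [ 976.65237693  565.91205144 1115.12033423] 0.9959481292517007
top [ 392.2091629    46.6221346  1287.95212677] 0.996109693877551
wrist [ 277.34299404 -564.66885228  384.99396278] 0.9961224489795918
{'t': 0.15, 'joints': array([-1.34458643e+00,  4.91415332e-01,  1.55930861e+00, -8.25436793e-06,
        1.09171196e+00, -1.05584980e-01]), 'qvel': array([ 0.00054452, -0.0021305 , -0.00115599, -0.00011381, -0.001233  ,
       -0.00053066]), 'tau': array([ 7.97463381e-04, -6.12899280e+01, -2.58278614e+01,  6.92344713e-02,
        4.73374058e-02, -5.80060851e-05]), 'eef_pos': array([ 203.56818922, -590.69440901,  175.89987498]), 'tcp_rot': array([-1.66769869,  1.56995304,  1.80569264]), 'ft_force': array([0.17526506, 0.03581345, 0.18035608]), 'moment': array([-0.00244879, -0.03427939, -0.02738894]), 'opening': 1.0004963125452466}
```

View pics/scene0.png

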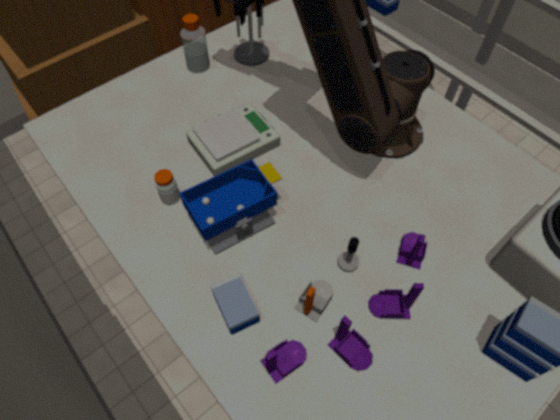

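View pics/top0.png

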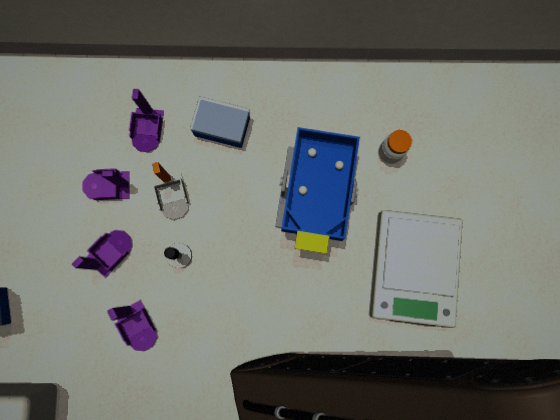

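View pics/wrist0.png

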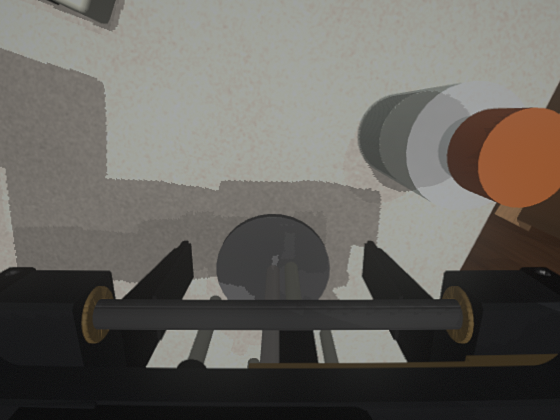

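The orange-handled scoop is at top px (172,190), with its handle at (160,172). The purple look-alikes are at (145,120), (105,185), (105,250) and (135,325). The tub is at (322,185), the plate at (312,242), the balls at (312,153), (339,165) and (303,190), and the pan at (421,255). Next I'll measure these and enlarge the scoop.

```bash
python3 - <<'E'
from h import *
im,d,c=load('top0'); P=cloud(c,d)
hsv=cv2.cvtColor(im,cv2.COLOR_BGR2HSV)
def m(lo,hi): return cv2.inRange(hsv,lo,hi)>0
y=m((22,120,120),(35,255,255)); print('yellow',y.sum()); 
pts=P[y]; print(np.median(pts,0)); 
def rect(mask,z,n):
    cs,_=cv2.findContours(mask.astype(np.uint8),cv2.RETR_EXTERNAL,cv2.CHAIN_APPROX_NONE)
    k=max(cs,key=cv2.contourArea).reshape(-1,2)
    W=onz(c,k,z)[:,:2].astype(np.float32); r=cv2.minAreaRect(W); print(n,r); return r
rect(y,130,'plate')
b=m((105,150,40),(125,255,255)); b[:, :270]=0;b[260:]=0
rect(b,130,'tubrim')
# rim by depth
rim=(P[...,2]>123)&(P[...,2]<135)&b
rect(rim,130,'rim-depth')
o=m((3,150,120),(18,255,255)); o[:,250:]=0
print('orange px',o.sum()); pts=P[o]; print(np.percentile(pts[:,2],[1,5,50,95,99])); 
top=pts[pts[:,2]>np.percentile(pts[:,2],97)-6]; print('handletop',np.median(top,0))
ro=onz(c,np.argwhere(o)[:,::-1],140); rect(o,140,'orange at140')
w=(hsv[...,1]<60)&(hsv[...,2]>140); w[:, :285]=0; w[:,355:]=0; w[:130]=0; w[230:]=0
n,l,st,ce=cv2.connectedComponentsWithStats((w&~y).astype(np.uint8)); 
for i in range(1,n):
    if st[i,4]>15: print('ball',ce[i],st[i,4],np.median(P[l==i],0), onz(c,[ce[i]],85))
# pan
pn=(np.abs(P[...,2]-70)<5); pn[:, :370]=0; pn[:200]=0; pn[300:]=0
rect(pn,70,'pan')
for p in [(421,255),(415,308),(172,190),(174,210),(185,200),(158,200)]: print(p,P[p[1],p[0]])
cv2.imwrite('pics/crop_scoop.png',cv2.resize(im[140:290,70:230],None,fx=4,fy=4,interpolation=cv2.INTER_CUBIC))
cv2.imwrite('pics/crop_pan.png',cv2.resize(im[120:330,270:470],None,fx=2.8,fy=2.8,interpolation=cv2.INTER_CUBIC))
E
```

```text
yellow 561
[485.55845113 -36.81934542 127.73508069]
plate ((485.96075439453125, -37.388248443603516), (69.09038543701172, 37.78875732421875), 81.55819702148438)
tubrim ((615.301513671875, -56.88488006591797), (140.44680786132812, 233.33824157714844), 81.92601013183594)
rim-depth ((617.2867431640625, -56.80760192871094), (139.191162109375, 228.9169464111328), 81.5599365234375)
orange px 58
[134.08314501 134.47523817 137.50001814 141.91639353 142.41154569]
handletop [642.50773196 302.23594923 138.25624878]
orange at140 ((642.6299438476562, 301.52862548828125), (20.241174697875977, 12.956204414367676), 2.3467066287994385)
ball [289.30653266 139.18592965] 199 [751.74449377   8.94984048  -2.1814128 ] [[725.08729957  10.77709558  85.        ]]
ball [341.91891892 131.47747748] 111 [ 771.42205844 -124.8751624    -2.55023995] [[ 744.83165636 -110.3301776    85.        ]]
ball [311.63333333 151.36666667] 30 [695.2269643  -40.82026088  91.25899562] [[697.03979982 -40.66386292  85.        ]]
ball [339.         163.89285714] 28 [ 666.94864716 -102.53277176   91.23641769] [[ 668.46309792 -103.31129808   85.        ]]
ball [302.4137931  189.27586207] 29 [607.49275662 -18.81306198  90.61237113] [[608.53481565 -19.93251598  85.        ]]
ball [351.87735849 220.16981132] 106 [ 547.94146864 -144.9865962    -1.94908219] [[ 539.2065459  -131.73262911   85.        ]]
pan ((461.4307556152344, -288.6036071777344), (160.88148498535156, 161.0983123779297), 84.03047180175781)
(421, 255) [ 463.7956437  -289.54072935   68.78477858]
(415, 308) [ 344.9582789  -278.17958209   48.50472211]
(172, 190) [618.14942439 291.89608636  -0.73541958]
(174, 210) [569.22849034 285.25415046  -0.69862841]
(185, 200) [590.25605044 255.68723452  23.14668768]
(158, 200) [589.59533254 319.74337948  22.21009323]
```

View pics/crop_scoop.png

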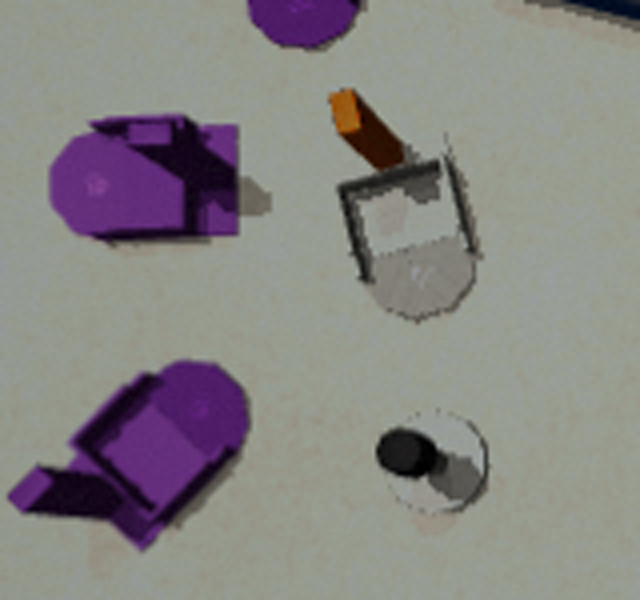

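View pics/crop_pan.png

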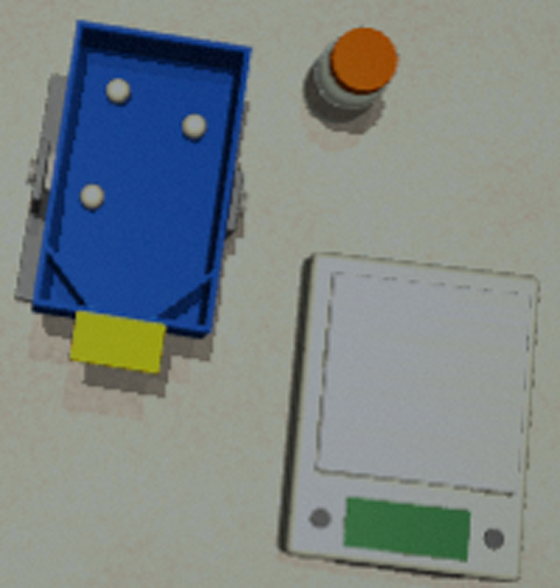

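```bash
cat >> h.py <<'E'
def cur():
    s=sensors.state(); return np.array(s['eef_pos']),Ro.from_euler('xyz',s['tcp_rot'])
def tgtR(yaw,pitch=0.,flip=False):
    # tool down, tool y across the given yaw, tool z forward; pitch>0: fingers point away from robot (handle top towards robot)
    b=np.array([[0,0,1],[0,1,0],[-1,0,0]],float) # cols x=(0,0,-1), y=(0,1,0), z=(1,0,0)
    r=Ro.from_euler('z',yaw)*Ro.from_euler('y',-pitch)*Ro.from_matrix(b)
    if flip: r=r*Ro.from_euler('x',np.pi)
    return r
def plan(pos,R,vmax=45,wmax=.14,n=None,p0=None,R0=None):
    p,r=cur()
    if p0 is not None:p=np.array(p0,float)
    if R0 is not None:r=R0
    pos=np.array(pos,float)
    dv=np.linalg.norm(pos-p); rv=(r.inv()*R).as_rotvec()
    k=n or int(max(1,np.ceil(max(dv/vmax,np.abs(rv).max()/wmax)-1e-9)))
    print('now',p.round(1),'dist',dv.round(1),'rot',rv.round(3),'rows',k)
    for i in range(k):
        ri=r*Ro.from_rotvec(rv*i/k)
        s=ri.inv().apply((pos-p)/k); print(' '.join('%.1f'%v for v in s),' '.join('%.3f'%v for v in rv/k))
E
python3 - <<'E'
from h import *
s=sensors.state(); p,r=cur(); print(p,r.as_matrix().round(3))
im,d,c=load('top0')
print('nose',onz(c,[(175,219.5)],10), 'side ends',onz(c,[(70+475/4,140+252/4),(70+367/4,140+280/4)],20))
print('walls top',onz(c,[(70+343/4,140+187/4),(70+440/4,140+165/4)],40))
print(s['tau'].round(2))
yaw=-0.147
plan((486,-37,300),tgtR(yaw)); plan((486,-37,300),tgtR(yaw,flip=True))
E
```

```text
[ 203.56818922 -590.69440901  175.89987498] [[-0.     0.326 -0.945]
 [ 0.001 -0.945 -0.326]
 [-1.    -0.001 -0.   ]]
nose [[544.88899263 280.04270001  10.        ]] side ends [[583.63336434 247.06299992  20.        ]
 [566.03107752 310.3795743   20.        ]]
walls top [[618.2566559  322.443333    40.        ]
 [632.15767191 266.14962207  40.        ]]
[ 0.000e+00 -6.129e+01 -2.583e+01  7.000e-02  5.000e-02 -0.000e+00]
now [ 203.6 -590.7  175.9] dist 633.8 rot [-2.663e+00 -1.000e-03  0.000e+00] rows 20
-6.2 -21.6 -22.4 -0.133 -0.000 0.000
-6.2 -18.4 -25.0 -0.133 -0.000 0.000
-6.2 -14.9 -27.3 -0.133 -0.000 0.000
-6.2 -11.2 -29.0 -0.133 -0.000 0.000
-6.2 -7.2 -30.2 -0.133 -0.000 0.000
-6.2 -3.2 -30.9 -0.133 -0.000 0.000
-6.2 1.0 -31.1 -0.133 -0.000 0.000
-6.2 5.1 -30.7 -0.133 -0.000 0.000
-6.2 9.1 -29.7 -0.133 -0.000 0.000
-6.2 13.0 -28.2 -0.133 -0.000 0.000
-6.2 16.6 -26.3 -0.133 -0.000 0.000
-6.2 20.0 -23.8 -0.133 -0.000 0.000
-6.2 22.9 -21.0 -0.133 -0.000 0.000
-6.2 25.5 -17.7 -0.133 -0.000 0.000
-6.2 27.6 -14.2 -0.133 -0.000 0.000
-6.2 29.3 -10.4 -0.133 -0.000 0.000
-6.2 30.4 -6.4 -0.133 -0.000 0.000
-6.2 31.0 -2.3 -0.133 -0.000 0.000
-6.2 31.0 1.8 -0.133 -0.000 0.000
-6.2 30.5 5.9 -0.133 -0.000 0.000
now [ 203.6 -590.7  175.9] dist 633.8 rot [0.479 0.    0.001] rows 15
-8.2 -28.8 -29.8 0.032 0.000 0.000
-8.2 -29.7 -28.9 0.032 0.000 0.000
-8.2 -30.6 -27.9 0.032 0.000 0.000
-8.3 -31.5 -26.9 0.032 0.000 0.000
-8.3 -32.3 -25.9 0.032 0.000 0.000
-8.3 -33.1 -24.9 0.032 0.000 0.000
-8.3 -33.9 -23.8 0.032 0.000 0.000
-8.3 -34.7 -22.7 0.032 0.000 0.000
-8.3 -35.4 -21.6 0.032 0.000 0.000
-8.3 -36.0 -20.5 0.032 0.000 0.000
-8.3 -36.7 -19.3 0.032 0.000 0.000
-8.3 -37.3 -18.1 0.032 0.000 0.000
-8.3 -37.8 -16.9 0.032 0.000 0.000
-8.3 -38.4 -15.7 0.032 0.000 0.000
-8.3 -38.8 -14.5 0.032 0.000 0.000
```

Emit:
{"fn": "servo_tool", "kwargs": {
  "steps": "-20 -30 -30 0.03 0 0 0; -20 -31 -30 0.03 0 0 0; -15 -32 -29 0.03 0 0 0; -15 -33 -28 0.03 0 0 0; -15 -34 -27 0.03 0 0 0; -10 -35 -26 0.03 0 0 0; -10 -35 -25 0.03 0 0 0; 0 -36 -24 0.03 0 0 0"
}}

```text
t: 0.95
eef_pos: [361.1, -274.5, 282.6]
tcp_rot: [-1.549, 1.565, 1.667]
ft_force: [0.7, -0.6, 0.1]
opening: 0.382
```

```bash
python3 - <<'E'
from h import *
plan((483,-37,200),tgtR(-.147,flip=True),n=8); print(sensors.state()['joints'].round(3))
E
```

```text
now [ 361.1 -274.5  282.6] dist 279.4 rot [0.222 0.001 0.005] rows 8
10.5 -28.4 -17.4 0.028 0.000 0.001
10.5 -28.9 -16.6 0.028 0.000 0.001
10.4 -29.3 -15.8 0.028 0.000 0.001
10.4 -29.8 -15.0 0.028 0.000 0.001
10.4 -30.2 -14.2 0.028 0.000 0.001
10.4 -30.6 -13.3 0.028 0.000 0.001
10.4 -30.9 -12.5 0.028 0.000 0.001
10.4 -31.3 -11.6 0.028 0.000 0.001
[-0.798  0.138  1.793  0.004  1.215  0.696]
```

Emit:
{"fn": "servo_tool", "kwargs": {
  "steps": "12 -32 -19 0.03 0 0 0; 12 -32 -18 0.03 0 0 0; 12 -33 -17 0.03 0 0 0; 12 -33 -16 0.03 0 0 0; 12 -33 -15 0.03 0 0 0; 12 -33 -14 0.03 0 0 0; 10 -30 -12 0.03 0 0 0; 10 -25 -10 0.03 0 0 0"
}}

```text
t: 1.75
eef_pos: [493.6, -13.4, 190.5]
tcp_rot: [-2.361, 1.566, 0.607]
ft_force: [-0.8, -0.4, 0.2]
opening: 0.006
```

```bash
python3 - <<'E'
from h import *
plan((483,-37,138),tgtR(-.147,flip=True),n=4)
E
```

```text
now [493.6 -13.4 190.5] dist 58.5 rot [-0.026 -0.003  0.003] rows 4
13.1 6.3 1.6 -0.007 -0.001 0.001
13.1 6.3 1.7 -0.007 -0.001 0.001
13.1 6.3 1.7 -0.007 -0.001 0.001
13.1 6.2 1.7 -0.007 -0.001 0.001
```

Emit:
{"fn": "servo_tool", "kwargs": {
  "steps": "14 7 2 -0.01 0 0 0; 14 7 2 0 0 0 0; 14 6 2 0 0 0 0; 8 3 1 0 0 0 0; 8 0 0 0 0 0 0; 7 0 1 0 0 0 0; 7 0 1 0 0 0 0; 7 0 1 0 0 0 0"
}}

```text
t: 2.55
eef_pos: [481.2, -30.7, 106.9]
tcp_rot: [-2.256, 1.566, 0.727]
ft_force: [0.7, 0.6, -0.5]
opening: 0.007
```

```bash
python3 - <<'E'
from h import *
plan((474,-36,78),tgtR(-.147,flip=True),n=8)
E
```

```text
now [481.2 -30.7 106.9] dist 30.3 rot [-0.012 -0.003  0.004] rows 8
3.6 0.8 0.8 -0.001 -0.000 0.000
3.6 0.8 0.8 -0.001 -0.000 0.000
3.6 0.8 0.8 -0.001 -0.000 0.000
3.6 0.8 0.8 -0.001 -0.000 0.000
3.6 0.8 0.8 -0.001 -0.000 0.000
3.6 0.8 0.8 -0.001 -0.000 0.000
3.6 0.8 0.8 -0.001 -0.000 0.000
3.6 0.8 0.8 -0.001 -0.000 0.000
```

```bash
python3 - <<'E'
from h import *
im,d,c=snap('scene','s1'); print(proj(c,[cur()[0]]),sensors.state()['ft_force'])
cv2.imwrite('pics/s1c.png',cv2.resize(im[130:270,150:330],None,fx=4,fy=4,interpolation=cv2.INTER_CUBIC))
E
```

```text
[[273.19750257 176.86339982]] [ 0.06122545  0.53055523 -1.95557021]
```

View pics/s1c.png

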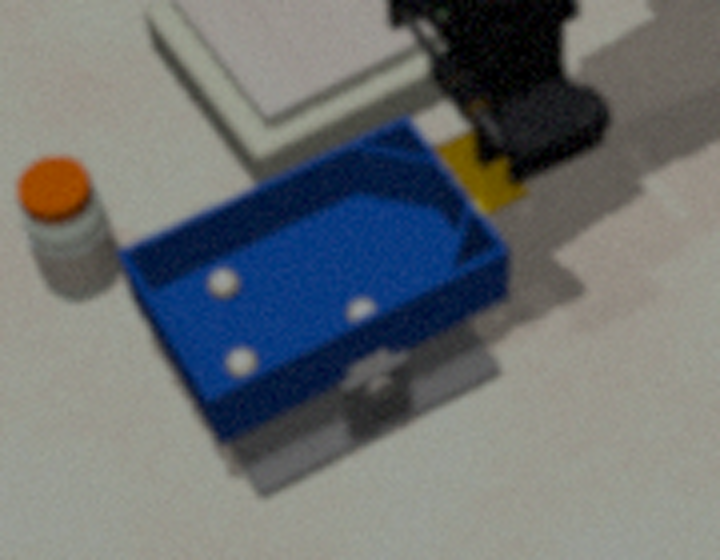

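Emit:
{"fn": "servo_tool", "kwargs": {
  "steps": "5 1 1 0 0 0 0; 5 1 1 0 0 0 0; 5 1 1 0 0 0 0; 5 1 1 0 0 0 0; 5 1 1 0 0 0 0; 5 1 1 0 0 0 0; 4 0 0 0 0 0 0; 4 0 0 0 0 0 0"
}}

```text
t: 3.4
eef_pos: [471.5, -35.0, 65.5]
tcp_rot: [-1.23, 1.566, 1.753]
ft_force: [-4.5, 1.6, 4.6]
opening: 0.0
```

```bash
python3 - <<'E'
from h import *
im,d,c=snap('scene','s2'); print(proj(c,[cur()[0]]),cur()[0],sensors.state()['ft_force'])
cv2.imwrite('pics/s2c.png',cv2.resize(im[130:270,150:330],None,fx=4,fy=4,interpolation=cv2.INTER_CUBIC))
E
```

```text
[[274.68433848 182.84134725]] [471.27407291 -34.96190817  64.94519364] [-3.2609245   0.28248496  2.54786777]
```

View pics/s2c.png

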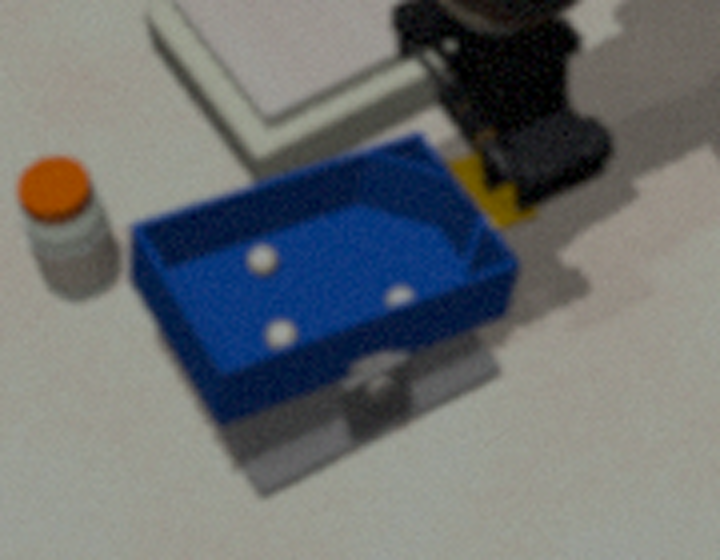

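Emit:
{"fn": "servo_tool", "kwargs": {
  "steps": "5 0 0 0 0 0 0; 4 0 0 0 0 0 0; 4 0 0 0 0 0 0; 4 0 0 0 0 0 0; 3 0 0 0 0 0 0; 3 0 0 0 0 0 0; 0 0 0 0 0 0 0; 0 0 0 0 0 0 0"
}}

```text
t: 4.25
eef_pos: [469.1, -34.9, 44.1]
tcp_rot: [-0.726, 1.566, 2.257]
ft_force: [-4.1, 1.5, 2.8]
opening: 0.005
```

```bash
python3 - <<'E'
from h import *
im,d,c=snap('scene','s3'); print(proj(c,[cur()[0]]),cur()[0],sensors.state()['ft_force'])
cv2.imwrite('pics/s3c.png',cv2.resize(im[130:270,150:330],None,fx=4,fy=4,interpolation=cv2.INTER_CUBIC))
E
```

```text
[[275.23557499 186.68063791]] [469.15192401 -34.91888008  44.02010566] [-6.00898389  1.53880455  7.49913783]
```

View pics/s3c.png

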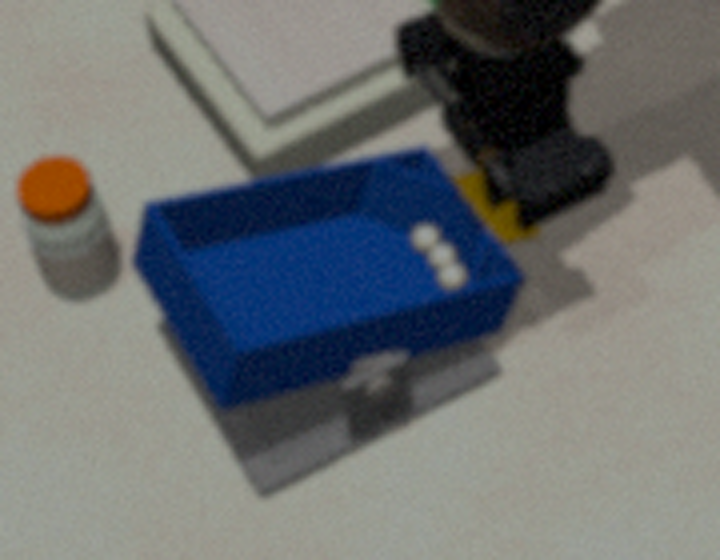

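```bash
cat >> h.py <<'E'
C0=np.array([617.,-57.]); YAW=-0.1473
EX=np.array([np.cos(YAW),np.sin(YAW)]); EY=np.array([-EX[1],EX[0]])
def tubtilt(im,d,c):
    P=cloud(c,d); hsv=cv2.cvtColor(im,cv2.COLOR_BGR2HSV)
    b=cv2.inRange(hsv,(105,120,20),(130,255,255))>0
    q=P[...,:2]-C0; u=q@EX; v=q@EY
    # floor points
    f=b&(np.abs(v)<45)&(np.abs(u)<70)&(P[...,2]>30)&(P[...,2]<140)
    A=np.c_[u[f],v[f],np.ones(f.sum())]; z=P[...,2][f]
    k=np.ones(len(z),bool)
    for _ in range(6):
        s=np.linalg.lstsq(A[k],z[k],rcond=None)[0]; k=np.abs(z-A@s)<6
    print('floor fit slope',s.round(3),'tilt',np.arctan(s[0]).round(3),k.sum())
    return u,v,P
E
python3 - <<'E'
from h import *
for f in ('scene0','s1','s2','s3'):
    u,v,P=tubtilt(*load(f))
im,d,c=load('s3'); hsv=cv2.cvtColor(im,cv2.COLOR_BGR2HSV)
y=cv2.inRange(hsv,(20,120,60),(38,255,255))>0
q=P[y]; print(len(q),np.percentile(u[y],[2,50,98]),np.percentile(v[y],[2,50,98]),np.percentile(q[:,2],[2,50,98]))
p=cur()[0]; print((p[:2]-C0)@EX,(p[:2]-C0)@EY)
E
```

```text
floor fit slope [0.0000e+00 5.0000e-03 7.3396e+01] tilt 0.0 1019
floor fit slope [-0.000e+00  4.000e-03  7.341e+01] tilt -0.0 1028
floor fit slope [ 2.0000e-01 -1.0000e-03  7.2717e+01] tilt 0.197 903
floor fit slope [ 3.7100e-01 -5.0000e-03  7.2227e+01] tilt 0.356 912
128 [-155.20692242 -135.99144321 -111.49107812] [-32.05974574   8.10718761  77.84083682] [ 70.04728744  80.90322414 170.82982434]
-149.48782252263115 0.14264952900512512
```

```bash
python3 - <<'E'
from h import *
for f in ('s1','s3'):
    im,d,c=load(f); P=cloud(c,d)
    g=im.max(2)<60
    q=P-np.array([475,-35,0]); k=g&(np.hypot(q[...,0],q[...,1])<120)&(P[...,2]>30)
    pts=P[k]; u=(pts[:,:2]-C0)@EX; v=(pts[:,:2]-C0)@EY
    idx=np.argsort(pts[:,2])[:400:20]
    print(f); print(np.c_[u,v,pts[:,2],np.argwhere(k)[:,::-1]][idx].round(0))
E
```

```text
s1
[[ -72.   70.   69.  265.  210.]
 [ -90.   69.   80.  270.  205.]
 [ -83.  -44.   88.  248.  177.]
 [-107.   25.   93.  267.  189.]
 [-106.    4.   98.  263.  183.]
 [ -66.  -59.  102.  240.  173.]
 [-100.   69.  106.  273.  198.]
 [ -86.  -40.  110.  249.  173.]
 [ -80.   70.  112.  267.  200.]
 [-105.  -10.  115.  260.  176.]
 [ -94.  -65.  118.  247.  164.]
 [-126.    5.  154.  269.  168.]
 [-127.   14.  172.  271.  166.]
 [-111.   85.  221.  280.  175.]
 [-137.   87.  226.  289.  170.]
 [-166.   89.  229.  299.  165.]
 [-152.   87.  232.  294.  166.]
 [-104.   28.  233.  266.  158.]
 [-102.   -3.  236.  259.  150.]
 [-108.   61.  237.  274.  165.]]
s3
[[ -78.   71.   39.  267.  215.]
 [ -99.   70.   53.  273.  209.]
 [-102.   70.   66.  274.  206.]
 [ -89.   70.   76.  270.  206.]
 [ -92.   70.   84.  271.  204.]
 [-136.    5.   92.  272.  180.]
 [-139.   11.  101.  274.  179.]
 [-134.    2.  127.  271.  172.]
 [-118.   81.  163.  281.  186.]
 [-141.   83.  167.  289.  182.]
 [-163.   83.  170.  296.  178.]
 [-125.  -75.  172.  254.  145.]
 [-113.   -5.  174.  263.  163.]
 [-114.   26.  175.  269.  170.]
 [-121.  -35.  176.  260.  154.]
 [-121.  -51.  178.  257.  150.]
 [-159.   85.  179.  295.  177.]
 [-112.   -2.  181.  263.  162.]
 [-114.    5.  183.  265.  163.]
 [-118.    4.  184.  266.  162.]]
```

```bash
python3 - <<'E'
from h import *
im,d,c=snap('wrist','w3')
print(proj(c,[cur()[0]]))
E
```

```text
[[277.90566685 234.20636983]]
```

View pics/w3.png

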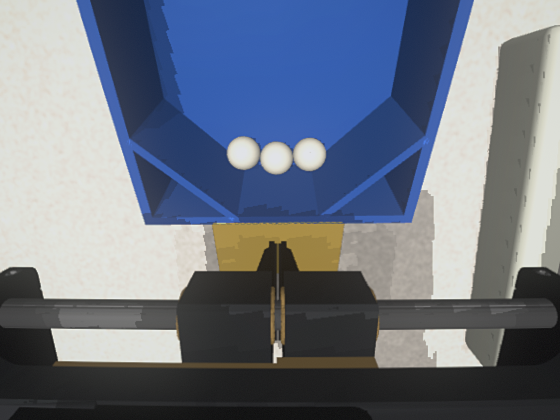

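```bash
python3 - <<'E'
from h import *
im,d,c=load('w3'); P=cloud(c,d); s=sensors.state()
print(s['eef_pos'],s['joints'].round(4),s['ft_force'])
for px in [(220,240),(277,158),(243,152),(310,153),(350,60),(520,200),(60,200)]: 
    p=P[px[1],px[0]]; print(px,p.round(1),((p[:2]-C0)@EX).round(1),((p[:2]-C0)@EY).round(1))
tubtilt(im,d,c)
p,r=cur()
for b in (0,10,20,30,40): print(b,proj(c,[p-r.apply([b,0,0])]))
for px in [(265,262),(277,262),(277,246),(272,250),(283,250)]: print(px,P[px[1],px[0]].round(1))
cv2.imwrite('pics/w3c.png',cv2.resize(im[190:380,170:390],None,fx=3.5,fy=3,interpolation=cv2.INTER_CUBIC))
E
```

```text
[469.14665399 -34.91829495  43.87655468] [-0.217   0.4788  2.0624  0.0057  0.6047  1.5067] [-5.60973434  0.44400442 10.38864155]
(220, 240) [485.2  -5.4  82.9] -137.9 31.7
(277, 158) [521.7 -42.7  61. ] -96.4 0.1
(243, 152) [528.2 -24.1  61.7] -92.7 19.5
(310, 153) [521.6 -61.8  61. ] -93.7 -18.8
(350, 60) [567.4 -89.7  59.7] -44.3 -39.6
(520, 200) [ 468.4 -194.7   45.5] -126.8 -158.1
(60, 200) [508.4 134.    1.1] -135.5 173.0
floor fit slope [ 0.366  0.    75.592] tilt 0.351 18628
0 [[277.90566685 234.20636983]]
10 [[277.93650179 239.67173999]]
20 [[277.97022911 245.65136445]]
30 [[278.00727353 252.22100634]]
40 [[278.04814664 259.47198606]]
(265, 262) [480.4 -30.6 108.8]
(277, 262) [479.  -36.1 107.6]
(277, 246) [479.  -36.1  87.9]
(272, 250) [480.6 -33.8  96.1]
(283, 250) [479.7 -39.3  96. ]
```

View pics/w3c.png

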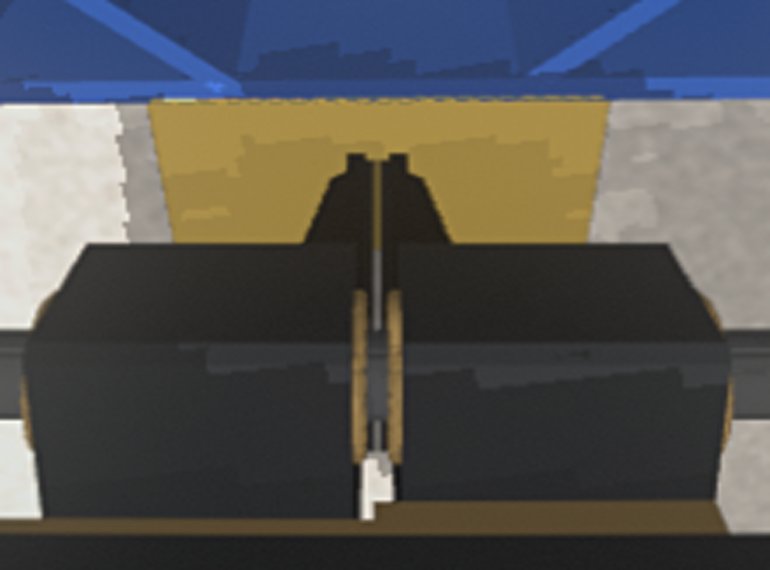

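```bash
python3 - <<'E'
from h import *
im,d,c=load('w3'); P=cloud(c,d)
for z in (44,60,70,80,90): print(z,proj(c,[(479,-36,z)]))
for v in range(232,275,3): print(v,[ (im[v,u].tolist(),P[v,u].round(0).tolist()) for u in (272,284)])
im,d,c=load('wrist0'); P=cloud(c,d); p=np.array([203.57,-590.7,175.9])
for px in [(186,246),(186,252),(186,260),(371,248),(371,256),(180,270)]: print(px,im[px[1],px[0]],(P[px[1],px[0]]-p).round(1))
E
```

```text
44 [[277.19271512 220.19410215]]
60 [[277.09947167 228.36101724]]
70 [[277.03374697 234.1175784 ]]
80 [[276.96123208 240.46879871]]
90 [[276.88082298 247.51135191]]
232 [([72, 142, 169], [487.0, -35.0, 86.0]), ([72, 142, 169], [486.0, -41.0, 86.0])]
235 [([72, 142, 169], [484.0, -34.0, 85.0]), ([72, 142, 169], [483.0, -41.0, 85.0])]
238 [([67, 132, 156], [482.0, -34.0, 84.0]), ([72, 143, 170], [481.0, -40.0, 84.0])]
241 [([37, 58, 67], [481.0, -34.0, 84.0]), ([38, 61, 71], [479.0, -40.0, 83.0])]
244 [([32, 36, 41], [481.0, -34.0, 88.0]), ([29, 32, 36], [480.0, -40.0, 88.0])]
247 [([31, 37, 41], [481.0, -34.0, 92.0]), ([31, 36, 40], [479.0, -40.0, 92.0])]
250 [([30, 36, 40], [481.0, -34.0, 96.0]), ([29, 36, 41], [547.0, -48.0, 253.0])]
253 [([28, 35, 39], [481.0, -34.0, 100.0]), ([29, 36, 40], [480.0, -40.0, 100.0])]
256 [([29, 36, 40], [481.0, -34.0, 104.0]), ([29, 35, 40], [480.0, -40.0, 104.0])]
259 [([29, 36, 40], [481.0, -34.0, 108.0]), ([28, 35, 38], [480.0, -40.0, 107.0])]
262 [([28, 34, 38], [481.0, -34.0, 111.0]), ([28, 36, 39], [480.0, -40.0, 110.0])]
265 [([28, 35, 38], [481.0, -34.0, 114.0]), ([27, 33, 37], [480.0, -40.0, 114.0])]
268 [([25, 32, 36], [481.0, -34.0, 116.0]), ([24, 32, 36], [480.0, -39.0, 117.0])]
271 [([27, 34, 37], [480.0, -34.0, 119.0]), ([34, 38, 41], [504.0, -42.0, 167.0])]
274 [([27, 32, 36], [481.0, -34.0, 123.0]), ([36, 39, 42], [503.0, -42.0, 168.0])]
(186, 246) [29 31 32] [-7.3 50.2 42.7]
(186, 252) [32 33 34] [-7.2 48.4 49.7]
(186, 260) [30 31 31] [-11.6  47.2  49.6]
(371, 248) [38 40 40] [ 25.3 -42.7  46.7]
(371, 256) [38 40 40] [ 22.8 -42.3  52. ]
(180, 270) [30 32 32] [-11.7  47.2  61. ]
```

The tub is fully tipped, with a floor tilt of 0.351 rad, and the three balls are in the corner at wrist px (243,152), (277,158) and (310,153). The measured fingertip is about 37 mm behind the reported TCP: depth and contact agree on this, so the real grasp point is about 56 mm behind it. Next, retract and go to the scoop.

```bash
python3 - <<'E'
from h import *
p,r=cur()
plan((642,302,150),tgtR(.253,flip=True),vmax=45,p0=(469,-35,160))
E
```

```text
now [469. -35. 160.] dist 378.9 rot [-0.411  0.003  0.004] rows 9
1.2 -40.0 -13.1 -0.046 0.000 0.000
1.2 -39.4 -14.9 -0.046 0.000 0.000
1.2 -38.6 -16.7 -0.046 0.000 0.000
1.2 -37.8 -18.4 -0.046 0.000 0.000
1.1 -37.0 -20.1 -0.046 0.000 0.000
1.1 -36.0 -21.8 -0.046 0.000 0.000
1.1 -35.0 -23.4 -0.046 0.000 0.000
1.1 -33.9 -25.0 -0.046 0.000 0.000
1.1 -32.7 -26.5 -0.046 0.000 0.000
```

Emit:
{"fn": "servo_tool", "kwargs": {
  "steps": "-30 0 0 0 0 0 40; -45 0 0 0 0 0 40; -45 -5 0 0 0 0 40; -20 -38 -13 -0.05 0 0 40; 0 -42 -15 -0.05 0 0 40; 0 -42 -17 -0.05 0 0 40; 0 -42 -19 -0.05 0 0 40; 0 -41 -21 -0.05 0 0 40"
}}

```text
t: 5.15
eef_pos: [576.1, 172.1, 193.0]
tcp_rot: [-2.98, 1.556, 0.254]
ft_force: [1.4, -0.7, -0.8]
opening: 0.42
```

```bash
python3 - <<'E'
from h import *
p,r=cur()
plan((642,302,150),tgtR(.253,flip=True),n=8)
E
```

```text
now [576.1 172.1 193. ] dist 151.9 rot [-0.161 -0.015  0.001] rows 8
5.6 -15.4 -9.6 -0.020 -0.002 0.000
5.5 -15.2 -9.9 -0.020 -0.002 0.000
5.5 -15.0 -10.2 -0.020 -0.002 0.000
5.5 -14.8 -10.6 -0.020 -0.002 0.000
5.5 -14.6 -10.9 -0.020 -0.002 0.000
5.4 -14.4 -11.2 -0.020 -0.002 0.000
5.4 -14.1 -11.5 -0.020 -0.002 0.000
5.4 -13.9 -11.7 -0.020 -0.002 0.000
```

Emit:
{"fn": "servo_tool", "kwargs": {
  "steps": "7 -22 -14 -0.03 0 0 40; 7 -22 -14 -0.03 0 0 40; 7 -21 -15 -0.03 0 0 40; 7 -19 -14 -0.03 -0.01 0 40; 7 -15 -12 -0.02 0 0 40; 5 -10 -8 -0.01 0 0 40; 0 0 0 0 0 0 40; 0 0 0 0 0 0 40"
}}

```text
t: 5.95
eef_pos: [643.9, 304.4, 150.5]
tcp_rot: [-3.109, 1.554, 0.288]
ft_force: [-0.1, 0.3, 0.3]
opening: 0.419
```

```bash
python3 - <<'E'
from h import *
p,r=cur(); print(p,r.as_matrix().round(3))
im,d,c=snap('wrist','w4'); print(proj(c,[p-r.apply([37,0,0])]))
plan((642,302,150),tgtR(.253,flip=True),n=8)
E
```

```text
[643.86550933 304.35949465 150.49267667] [[ 0.016  0.253 -0.967]
 [ 0.005 -0.968 -0.252]
 [-1.    -0.001 -0.017]]
[[278.4922856  257.74992311]]
now [643.8 304.2 150.6] dist 2.9 rot [ 0.002 -0.017  0.001] rows 8
0.1 0.2 0.3 0.000 -0.002 0.000
0.1 0.2 0.3 0.000 -0.002 0.000
0.1 0.2 0.3 0.000 -0.002 0.000
0.1 0.2 0.3 0.000 -0.002 0.000
0.1 0.2 0.3 0.000 -0.002 0.000
0.1 0.2 0.3 0.000 -0.002 0.000
0.1 0.2 0.3 0.000 -0.002 0.000
0.1 0.2 0.3 0.000 -0.002 0.000
```

View pics/w4.png

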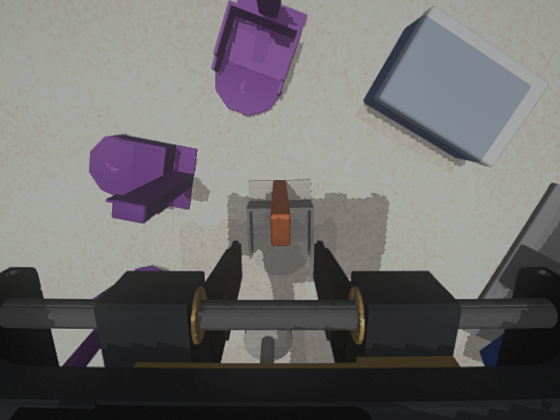

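```bash
python3 - <<'E'
from h import *
im,d,c=load('w4'); P=cloud(c,d); hsv=cv2.cvtColor(im,cv2.COLOR_BGR2HSV)
o=cv2.inRange(hsv,(3,150,60),(16,255,255))>0; o[:, :250]=0;o[:,320:]=0
t=o&(P[...,2]>134); print(t.sum(),np.median(P[t],0))
cs,_=cv2.findContours(t.astype(np.uint8),cv2.RETR_EXTERNAL,cv2.CHAIN_APPROX_NONE)
k=max(cs,key=cv2.contourArea).reshape(-1,2); print(k.min(0),k.max(0)); r=cv2.minAreaRect(onz(c,k,140)[:,:2].astype(np.float32)); print(r)
# bowl side walls, back wall z
b=(P[...,2]>20)&(P[...,2]<50); b[:, :240]=0;b[:,320:]=0;b[:190]=0;b[:,:]&=True; b[262:]=0
cs,_=cv2.findContours(b.astype(np.uint8),cv2.RETR_EXTERNAL,cv2.CHAIN_APPROX_NONE)
for q in cs:
    if len(q)>15: q=q.reshape(-1,2); print(q.min(0),q.max(0),cv2.minAreaRect(onz(c,q,40)[:,:2].astype(np.float32)))
cv2.imwrite('pics/w4c.png',cv2.resize(im[160:300,200:360],None,fx=4,fy=4,interpolation=cv2.INTER_CUBIC))
E
```

```text
546 [644.75696247 303.28371544 140.72020093]
[271 214] [289 244]
((644.4697875976562, 303.2196960449219), (22.1738224029541, 12.509254455566406), 15.176791191101074)
[246 204] [271 258] ((605.345458984375, 322.7122802734375), (22.873310089111328, 62.4167594909668), 84.07464599609375)
[289 203] [313 257] ((615.90234375, 272.6116027832031), (58.1737060546875, 23.893583297729492), 16.27241325378418)
```

View pics/w4c.png

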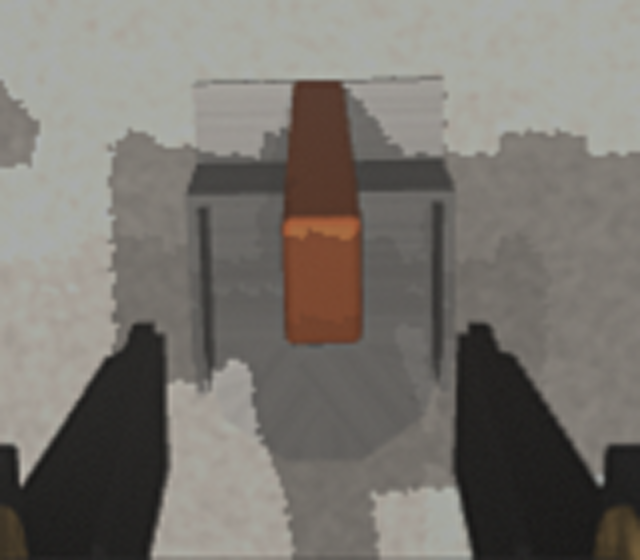

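Confirmed: the orange handle's top is at wrist px (280,229), on the steel bowl. Descending to grasp.

Emit:
{"fn": "servo_tool", "kwargs": {
  "steps": "15 0 0 -0.01 -0.015 0 40; 16 0 0 0 0 0 40; 16 0 0 0 0 0 40; 16 0 0 0 0 0 40; 14 0 0 0 0 0 40; 10 0 0 0 0 0 40; 6 0 0 0 0 0 40; 0 0 0 0 0 0 40"
}}

```text
t: 6.8
eef_pos: [644.3, 299.4, 52.5]
tcp_rot: [-1.747, 1.57, 1.656]
ft_force: [-0.0, -0.6, 0.4]
opening: 0.42
```

```bash
python3 - <<'E'
from h import *
p,r=cur(); print(p,r.as_matrix().round(3))
plan((644.5,303.2,64),tgtR(.265,flip=True),n=2)
E
```

```text
[644.29160794 299.41416974  52.50821141] [[-0.     0.259 -0.966]
 [ 0.    -0.966 -0.259]
 [-1.    -0.    -0.   ]]
now [644.3 299.4  52.5] dist 12.1 rot [-0.003 -0.     0.   ] rows 2
-5.7 -1.8 -0.6 -0.001 -0.000 0.000
-5.7 -1.8 -0.6 -0.001 -0.000 0.000
```

Emit:
{"fn": "servo_tool", "kwargs": {
  "steps": "-6 -2 -1 0 0 0 40; -6 -2 -1 0 0 0 40; 0 0 0 0 0 0 40; 0 0 0 0 0 0 0; 0 0 0 0 0 0 0; 0 0 0 0 0 0 0; 0 0 0 0 0 0 0; 0 0 0 0 0 0 0"
}}

```text
t: 7.6
eef_pos: [646.3, 304.7, 68.4]
tcp_rot: [-2.998, 1.567, 0.406]
ft_force: [0.1, 0.2, -1.9]
opening: 0.141
```

```bash
python3 - <<'E'
from h import *
p,r=cur(); s=sensors.state(); print(p,s['ft_force'],s['opening']*95.1,s['joints'].round(3))
E
```

```text
[646.34221351 304.7467504   68.42712791] [ 0.10010264  0.20709763 -1.8609324 ] 13.396231784805753 [0.348 0.722 1.42  0.    0.995 1.656]
```

```bash
cat >> h.py <<'E'
TIP=0.35
def tubpt(x,y,h,a=TIP):
    # tub_corner frame -> world
    U=-110+x; W=5+h
    u=U*np.cos(a)-W*np.sin(a); z=70+U*np.sin(a)+W*np.cos(a)
    q=C0+u*EX+y*EY; return np.array([q[0],q[1],z])
NT=np.array([60.4,0,99.8]) # nose lower edge in tool frame (flipped)
def eef_nose(x,h,pitch,y=0,yaw=YAW):
    R=tgtR(yaw,pitch,flip=True); return tubpt(x,y,h)-R.apply(NT),R
def tubcoord(P,a=TIP):
    P=np.atleast_2d(P); q=P[:,:2]-C0; u=q@EX; v=q@EY; z=P[:,2]-70
    return np.c_[u*np.cos(a)+z*np.sin(a)+110, v, -u*np.sin(a)+z*np.cos(a)-5]
def where():
    p,r=cur(); n=p+r.apply(NT); x=r.apply([1,0,0]); f=r.apply([0,0,-1])
    print('eef',p.round(1),'nose tub',tubcoord(n).round(1),'world',n.round(1),'pitch',np.arcsin(np.hypot(x[0],x[1])).round(3),'yaw',np.arctan2(f[1],f[0]).round(3),'F',sensors.state()['ft_force'].round(1))
E
python3 - <<'E'
from h import *
p,r=eef_nose(60,110,.2); print(p)
plan(p,r,vmax=35,p0=(646,304,270))
p,r=eef_nose(60,15,.55); print(p)
E
```

```text
[616.41553191 -56.91327974 239.90619212]
now [646. 304. 270.] dist 363.4 rot [0.408 0.193 0.042] rows 11
2.7 31.0 11.1 0.037 0.018 0.004
2.6 31.4 10.0 0.037 0.018 0.004
2.6 31.7 8.9 0.037 0.018 0.004
2.5 32.0 7.7 0.037 0.018 0.004
2.5 32.3 6.6 0.037 0.018 0.004
2.6 32.5 5.4 0.037 0.018 0.004
2.6 32.7 4.3 0.037 0.018 0.004
2.7 32.8 3.1 0.037 0.018 0.004
2.7 32.9 1.9 0.037 0.018 0.004
2.8 32.9 0.8 0.037 0.018 0.004
3.0 32.9 -0.4 0.037 0.018 0.004
[616.68845752 -56.95377499 175.29923046]
```

Emit:
{"fn": "servo_tool", "kwargs": {
  "steps": "-8 0 0 0 0 0 0; -20 0 0 0 0 0 0; -30 0 0 0 0 0 0; -35 0 0 0 0 0 0; -35 0 0 0 0 0 0; -35 0 0 0 0 0 0; -25 0 0 0 0 0 0; -15 0 0 0 0 0 0"
}}

```text
t: 8.4
eef_pos: [643.9, 303.6, 278.2]
tcp_rot: [-0.017, 1.567, -2.897]
ft_force: [0.6, -0.3, -1.6]
opening: 0.145
```

```bash
python3 - <<'E'
from h import *
im,d,c=snap('scene','s5'); where(); p,r=cur()
n=p+r.apply(NT); h0=p+r.apply([68.4,0,1.8]); top=p+r.apply([68.4-140,0,1.8]); sh=[p+r.apply([68.4-0,s*34,1.8+56]) for s in (1,-1)]
q=proj(c,[n,h0,top]+sh); print(q)
x0,y0=260,210
cr=cv2.resize(im[y0:y0+150,x0:x0+180],None,fx=4,fy=4,interpolation=cv2.INTER_CUBIC)
for a in q: cv2.circle(cr,tuple(int(v) for v in (a-[x0,y0])*4+2),4,(0,255,0),1)
cv2.imwrite('pics/s5c.png',cr)
E
```

```text
eef [644.5 303.9 280.7] nose tub [[ 51.3 321.3 176.4]] world [548.1 278.1 220.3] pitch 0.0 yaw 0.262 F [ 0.  -0.4  1.1]
[[336.68928996 243.17448647]
 [313.75115096 276.75450684]
 [319.03315111 246.41055268]
 [314.21457467 250.62441437]
 [339.78890985 265.89448042]]
```

View pics/s5c.png

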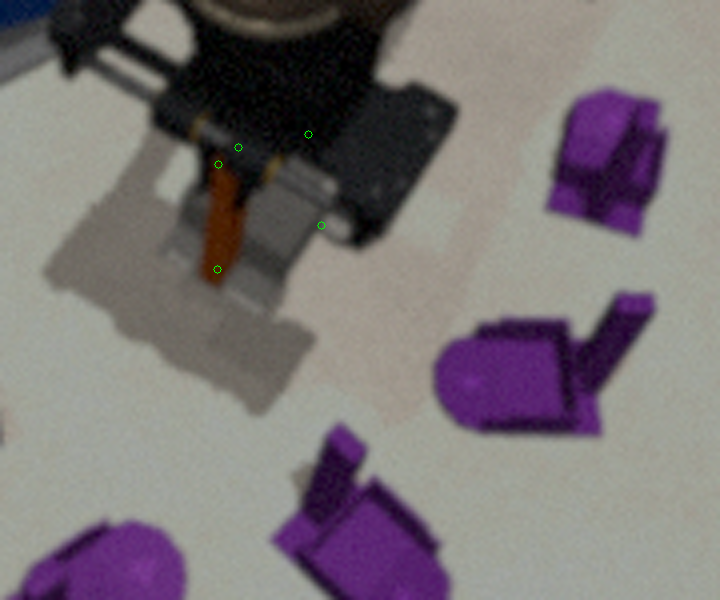

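The scene crop shows the scoop held level, with its handle foot at the predicted pixel. Moving over the tub.

Emit:
{"fn": "servo_tool", "kwargs": {
  "steps": "0 15 6 0.02 0.02 0 0; 0 32 11 0.04 0.02 0 0; 0 37 10 0.04 0.02 0 0; 0 37 9 0.04 0.02 0 0; 0 37 8 0.04 0.02 0 0; 2 37 6 0.04 0.02 0 0; 2 37 5 0.04 0.02 0 0; 2 37 4 0.04 0.02 0 0"
}}

```text
t: 9.25
eef_pos: [617.7, 23.8, 266.0]
tcp_rot: [-2.972, 1.408, 0.126]
ft_force: [0.3, 0.5, -1.5]
opening: 0.147
```

```bash
python3 - <<'E'
from h import *
where()
p,r=eef_nose(60,100,.3); plan(p,r,n=8)
E
```

```text
eef [617.7  23.8 266. ] nose tub [[ 57.7  72.7 142.3]] world [529.1  29.5 190.4] pitch 0.163 yaw -0.045 F [ 0.3  0.5 -1.5]
now [617.7  23.8 266. ] dist 84.8 rot [0.097 0.14  0.051] rows 8
3.0 10.1 0.9 0.012 0.018 0.006
3.1 10.1 0.8 0.012 0.018 0.006
3.1 10.1 0.7 0.012 0.018 0.006
3.2 10.1 0.7 0.012 0.018 0.006
3.2 10.1 0.6 0.012 0.018 0.006
3.3 10.1 0.5 0.012 0.018 0.006
3.4 10.0 0.5 0.012 0.018 0.006
3.4 10.0 0.4 0.012 0.018 0.006
```

Emit:
{"fn": "servo_tool", "kwargs": {
  "steps": "2 18 1 0.03 0.03 0.01 0; 3 17 1 0.03 0.03 0.01 0; 4 15 1 0.02 0.03 0.01 0; 4 13 1 0.02 0.03 0.01 0; 5 10 1 0.01 0.02 0.01 0; 5 6 1 0 0.02 0 0; 5 3 0 0 0 0 0; 0 0 0 0 0 0 0"
}}

```text
t: 10.05
eef_pos: [605.5, -66.2, 231.8]
tcp_rot: [-3.136, 1.252, -0.168]
ft_force: [-0.1, 0.1, -1.1]
opening: 0.142
```

```bash
python3 - <<'E'
from h import *
where()
im,d,c=snap('scene','s6'); 
cv2.imwrite('pics/s6c.png',cv2.resize(im[100:270,150:330],None,fx=4,fy=3.5,interpolation=cv2.INTER_CUBIC))
p,r=eef_nose(55,15,.55); plan(p,r,n=8)
E
```

```text
eef [605.5 -66.2 231.8] nose tub [[54.4 -8.6 93.2]] world [530.8 -52.9 143.2] pitch 0.318 yaw -0.174 F [-0.1  0.1 -1.1]
now [605.6 -66.  232.1] dist 59.7 rot [-0.024  0.231 -0.009] rows 8
7.1 -1.3 1.7 -0.003 0.029 -0.001
7.1 -1.3 1.9 -0.003 0.029 -0.001
7.0 -1.3 2.1 -0.003 0.029 -0.001
7.0 -1.3 2.3 -0.003 0.029 -0.001
6.9 -1.3 2.5 -0.003 0.029 -0.001
6.8 -1.3 2.7 -0.003 0.029 -0.001
6.7 -1.3 2.9 -0.003 0.029 -0.001
6.7 -1.3 3.1 -0.003 0.029 -0.001
```

View pics/s6c.png

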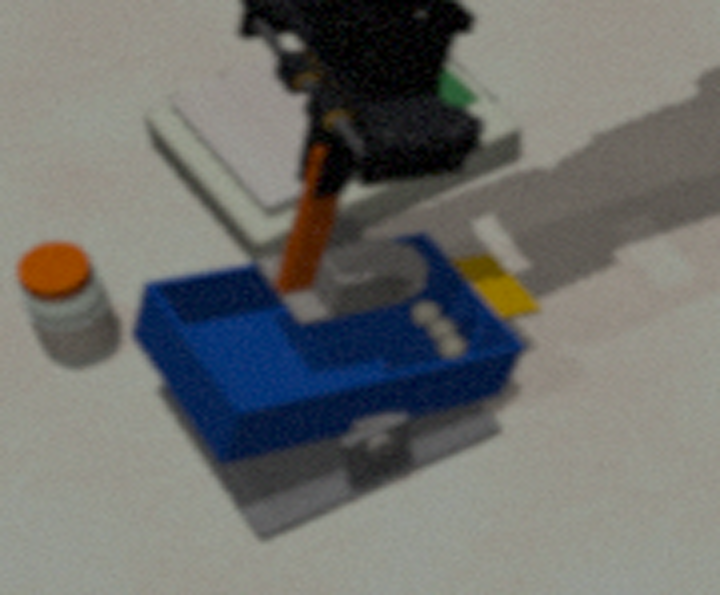

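Emit:
{"fn": "servo_tool", "kwargs": {
  "steps": "8 -2 2 -0.01 0.035 0 0; 9 -2 2 -0.01 0.035 0 0; 9 -2 3 0 0.035 0 0; 9 -2 3 0 0.035 0 0; 9 -2 3 0 0.035 0 0; 8 -1 3 0 0.03 0 0; 6 0 3 0 0.02 0 0; 0 0 0 0 0 0 0"
}}

```text
t: 10.9
eef_pos: [616.4, -53.2, 171.2]
tcp_rot: [3.133, 1.019, -0.158]
ft_force: [-0.3, 0.2, -1.9]
opening: 0.149
```

```bash
python3 - <<'E'
from h import *
where()
p,r=eef_nose(50,2,.55); plan(p,r,n=7)
E
```

```text
eef [616.4 -53.2 171.2] nose tub [[58.   3.4 11.2]] world [563.7 -45.7  67.4] pitch 0.552 yaw -0.147 F [-0.3  0.2 -1.9]
now [616.4 -53.2 171.2] dist 12.8 rot [-0.    -0.002 -0.005] rows 7
1.1 0.5 1.4 -0.000 -0.000 -0.001
1.1 0.5 1.4 -0.000 -0.000 -0.001
1.1 0.5 1.4 -0.000 -0.000 -0.001
1.1 0.5 1.4 -0.000 -0.000 -0.001
1.1 0.5 1.4 -0.000 -0.000 -0.001
1.1 0.5 1.4 -0.000 -0.000 -0.001
1.1 0.5 1.4 -0.000 -0.000 -0.001
```

Emit:
{"fn": "servo_tool", "kwargs": {
  "steps": "1 1 2 0 0 0 0; 1.5 1 2 0 0 0 0; 1.5 1 2 0 0 0 0; 1.5 1 2 0 0 0 0; 1.5 0 2 0 0 0 0; 1.5 0 1 0 0 0 0; 1.5 0 0 0 0 0 0; 0 0 0 0 0 0 0"
}}

```text
t: 11.7
eef_pos: [612.9, -56.7, 157.7]
tcp_rot: [3.133, 1.018, -0.157]
ft_force: [-0.4, -0.1, -1.7]
opening: 0.147
```

```bash
python3 - <<'E'
from h import *
where()
im,d,c=snap('wrist','w7');print(sensors.state()['ft_force'])
E
```

```text
eef [612.9 -56.7 157.7] nose tub [[50.6 -0.6 -0.5]] world [560.2 -49.2  53.9] pitch 0.553 yaw -0.147 F [-0.4 -0.1 -1.7]
[-0.04369393  0.13755457 -0.80952946]
```

View pics/w7.png

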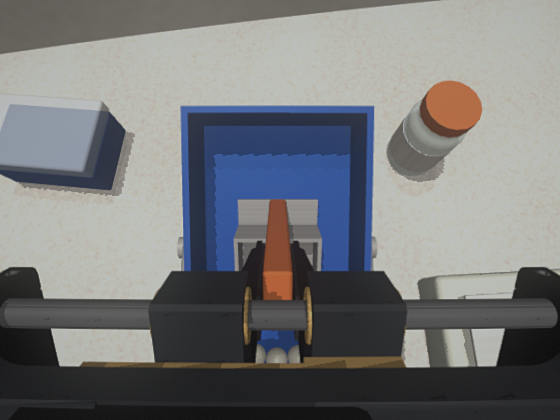

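Emit:
{"fn": "servo_tool", "kwargs": {
  "steps": "1 0 0.2 0 0 0 0; 1 0 0.2 0 0 0 0; 1 0 0.2 0 0 0 0; 0 0 0 0 0 0 0; -2 0 10 0 0 0 0; -1.5 0 7 0 0 0 0; 0 0 0 0 0 0 0; 0 0 0 0 0 0 0"
}}

```text
t: 12.55
eef_pos: [597.7, -54.5, 150.5]
tcp_rot: [3.132, 1.013, -0.158]
ft_force: [0.2, -0.0, 0.6]
opening: 0.143
```

```bash
python3 - <<'E'
from h import *
where(); im,d,c=snap('scene','s8')
cv2.imwrite('pics/s8c.png',cv2.resize(im[130:270,150:330],None,fx=4,fy=4,interpolation=cv2.INTER_CUBIC)); print(sensors.state()['ft_force'],sensors.state()['moment'])
E
```

```text
eef [597.7 -54.5 150.5] nose tub [[34.2 -0.8 -2.4]] world [545.6 -47.2  46.4] pitch 0.558 yaw -0.147 F [ 0.2 -0.   0.6]
[ 0.58485499 -0.65571392 -0.64645569] [ 0.12116016  0.59533215 -0.04945932]
```

View pics/s8c.png

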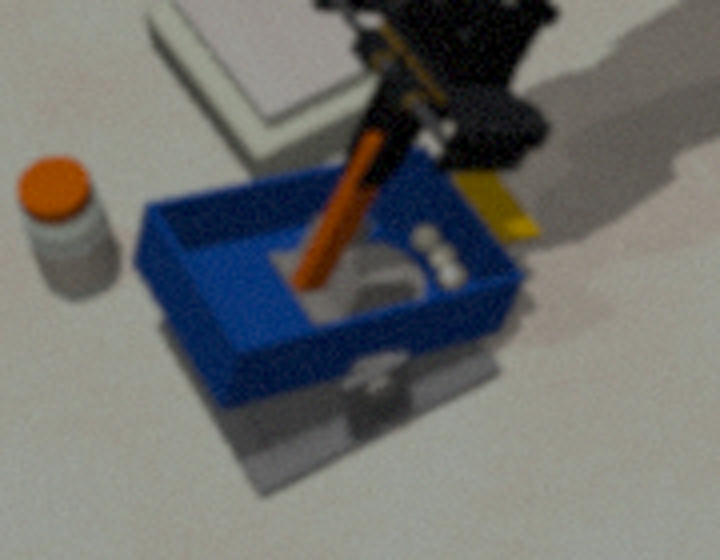

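Emit:
{"fn": "servo_tool", "kwargs": {
  "steps": "-1.2 0 6 0 0 0 0; -1.2 0 6 0 0 0 0; -1.2 0 6 0 0 0 0; -1.2 0 6 0 0 0 0; -1 0 5 0 0 0 0; 0 0 0 0 0 0 0; 0 0 0 0 0 0 0; 0 0 0 0 0 0 0"
}}

```text
t: 13.4
eef_pos: [570.2, -50.9, 141.2]
tcp_rot: [3.13, 1.006, -0.161]
ft_force: [2.3, 0.1, -0.3]
opening: 0.146
```

```bash
python3 - <<'E'
from h import *
where(); im,d,c=snap('scene','s9')
cv2.imwrite('pics/s9c.png',cv2.resize(im[150:230,200:310],None,fx=7,fy=7,interpolation=cv2.INTER_CUBIC)); print(sensors.state()['ft_force'],sensors.state()['moment'])
E
```

```text
eef [570.2 -50.9 141.2] nose tub [[ 5.5 -1.3 -2.3]] world [518.8 -43.7  36.7] pitch 0.565 yaw -0.147 F [ 2.3  0.1 -0.3]
[2.15916358 0.75908717 0.23304106] [ 0.33225791 -0.34135008  0.06993519]
```

View pics/s9c.png

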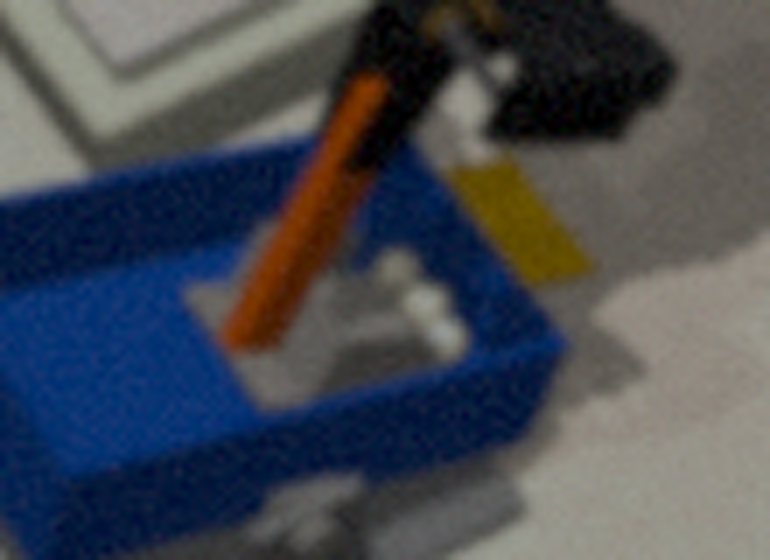

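Emit:
{"fn": "servo_tool", "kwargs": {
  "steps": "-0.6 0 4 0 0 0 0; -0.4 0 3 0 0 0 0; -0.4 0 2 0 0 0 0; 0 0 0 0 0 0 0; 0 0 0 0 0 0 0; 0 0 0 0 0 0 0; 0 0 0 0 0 0 0; 0 0 0 0 0 0 0"
}}

```text
t: 14.25
eef_pos: [567.2, -51.1, 141.9]
tcp_rot: [3.128, 0.993, -0.164]
ft_force: [2.0, 1.4, 2.7]
opening: 0.146
```

```bash
python3 - <<'E'
from h import *
where(); im,d,c=snap('scene','s10')
cv2.imwrite('pics/s10c.png',cv2.resize(im[150:230,200:310],None,fx=7,fy=7,interpolation=cv2.INTER_CUBIC)); print(sensors.state()['ft_force'],sensors.state()['moment'])
E
```

```text
eef [567.2 -51.1 141.9] nose tub [[ 4.  -1.9 -1.6]] world [517.  -44.1  36.8] pitch 0.578 yaw -0.148 F [2.  1.4 2.7]
[4.51657704 1.81291783 3.54221277] [ 0.37241774 -0.52050785  0.1161613 ]
```

View pics/s10c.png

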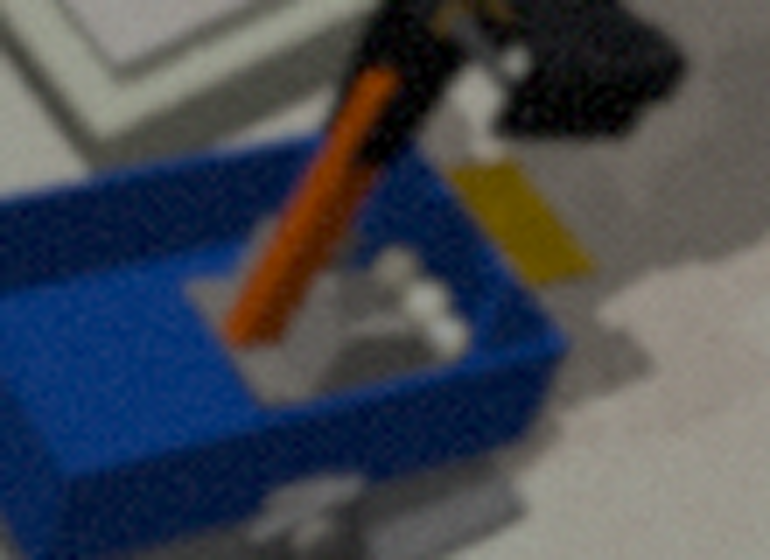

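```bash
cat >> h.py <<'E'
def balls(f,box,a=TIP,thr=150):
    im,d,c=load(f); P=cloud(c,d); o=-np.array(c['R']).T@np.array(c['t']).ravel()
    hsv=cv2.cvtColor(im,cv2.COLOR_BGR2HSV)
    x0,y0,x1,y1=box
    g=cv2.cvtColor(im,cv2.COLOR_BGR2GRAY).astype(int); m=np.zeros(g.shape,np.uint8); m[y0:y1,x0:x1]=((g>thr)&(hsv[...,1]<70))[y0:y1,x0:x1]
    cs,_=cv2.findContours(m,cv2.RETR_EXTERNAL,cv2.CHAIN_APPROX_NONE)
    for q in cs: print(cv2.boundingRect(q),cv2.contourArea(q))
    return im,d,c,P,o
def ballat(P,o,px,a=TIP):
    u,v=px; k=P[v-1:v+2,u-1:u+2].reshape(-1,3); p=np.median(k,0); dr=(p-o)/np.linalg.norm(p-o); return tubcoord(p+dr*10,a)[0].round(1)
E
python3 - <<'E'
from h import *
im,d,c=load('s8'); P=cloud(c,d); o=-c['R'].T@c['t'].ravel()
s8=[(257,189),(260,193),(262,198)]
for p in s8: print(im[p[1],p[0]],ballat(P,o,p))
im,d,c=load('s10'); P=cloud(c,d)
for p in [(256,188),(261,193),(264,198)]: print(im[p[1],p[0]],ballat(P,o,p))
# s10 blade pts
for p in [(250,197),(255,199),(258,200),(262,203),(245,193)]: print(p,im[p[1],p[0]],tubcoord(P[p[1],p[0]]).round(1))
E
```

```text
[ 85  98 101] [ 10.6 -19.    7.4]
[106 115 122] [11.5 -1.   9.4]
[140 142 140] [16.3 18.4  8.5]
[ 99 111 115] [ 14.8 -20.4  10.8]
[138 149 149] [9.  0.9 9.4]
[132 142 139] [11.  21.1  9.4]
(250, 197) [88 91 94] [[45.3 -0.1  2.2]]
(255, 199) [54 56 59] [[57.6 33.5 31.9]]
(258, 200) [51 52 51] [[43.8 32.8 22.7]]
(262, 203) [95 52 37] [[61.1 67.3 51.6]]
(245, 193) [84 90 94] [[83.6 14.3 44.6]]
```

```bash
python3 - <<'E'
from h import *
for f in ('s8','s9','s10'):
    im,d,c=load(f); P=cloud(c,d); hsv=cv2.cvtColor(im,cv2.COLOR_BGR2HSV)
    m=cv2.inRange(hsv,(2,140,50),(15,255,255))>0; m[:, :215]=0; m[:,275:]=0; m[:150]=0
    m=cv2.erode(m.astype(np.uint8),np.ones((2,2)))>0
    T=tubcoord(P[m]); k=(T[:,2]>5)&(T[:,2]<140)&(abs(T[:,1])<25); T=T[k]
    s=np.polyfit(T[:,2],T[:,0],1); print(f,len(T),'x=%.3f h + %.1f'%tuple(s),'lean rel floor',np.arctan(-s[0]).round(3),'y',np.median(T[:,1]).round(1), T[:,2].min().round(1))
    # bright nose edge: list grey blade points in central strip
    g=(hsv[...,1]<60); Q=tubcoord(P[g]); 
    for lo in (-30,-20,-10,0,10,20,30):
        kk=(abs(Q[:,1]-lo)<3)&(Q[:,0]<120)&(Q[:,0]>-5)&(Q[:,2]<45)
        o=np.argsort(Q[kk][:,0]); print(lo,[(int(a),int(b)) for a,_,b in Q[kk][o][:9]])
E
```

```text
s8 220 x=-0.104 h + 130.5 lean rel floor 0.104 y 6.8 17.1
-30 [(12, 10), (41, -5), (44, -2), (48, 0), (53, 2), (57, 0), (57, 3), (58, -1), (60, 8)]
-20 [(1, 6), (4, 6), (7, 12), (12, 15), (16, 13), (17, 17), (19, 16), (20, 14), (20, 11)]
-10 [(4, 8), (13, 8), (14, 16), (15, 13), (15, -1), (18, 4), (18, 14), (19, 12), (20, 9)]
0 [(7, 14), (12, 16), (17, 15), (19, 14), (21, 13), (23, 6), (23, 12), (31, 0), (33, -1)]
10 [(4, 9), (4, 7), (5, 6), (9, 8), (12, 16), (12, 14), (13, 8), (15, 14), (17, 10)]
20 [(19, 11), (22, 18), (22, 14), (24, 10), (25, 15), (25, 10), (26, 7), (27, 10), (37, -1)]
30 [(11, 8), (12, 11), (16, 10), (17, 8), (20, 8), (20, 18), (20, 15), (21, 13), (22, 7)]
s9 215 x=-0.119 h + 102.8 lean rel floor 0.118 y 6.1 15.7
-30 [(11, 15), (13, 7), (20, -3), (21, 1), (23, -1), (25, 0), (27, 0), (30, 1), (30, -1)]
-20 [(2, 10), (7, 15), (11, 17), (12, 17), (14, 18), (16, 19), (18, 19), (19, -4), (21, 18)]
-10 [(2, 9), (4, 8), (8, 9), (9, 13), (14, 12), (16, 0), (16, 18), (17, 9), (17, -1)]
0 [(4, 13), (4, 16), (7, 16), (12, 19), (15, 18), (17, 17), (20, 0), (20, 14), (20, 12)
[... 259 characters left out ...]
7), (25, 19)]
s10 216 x=-0.147 h + 103.3 lean rel floor 0.146 y 5.8 19.2
-30 [(7, 14), (11, 15), (15, 9), (15, 16), (16, 4), (17, 0), (20, 1), (23, 0), (24, -1)]
-20 [(5, 11), (6, 15), (7, 15), (14, 20), (16, 18), (17, -4), (21, 18), (21, 16), (22, 13)]
-10 [(0, 7), (3, 7), (11, 15), (11, 9), (13, 14), (15, 7), (17, 0), (17, 4), (19, 15)]
0 [(4, 16), (8, 14), (8, 18), (14, 18), (17, 17), (19, 17), (19, 14), (19, 11), (20, 0)]
10 [(2, 6), (3, 11), (5, 7), (7, 12), (8, 15), (10, 12), (16, 15), (17, 10), (17, 14)]
20 [(4, 11), (5, 15), (13, 17), (17, 18), (17, 15), (20, 16), (23, 18), (23, 16), (23, 13)]
30 [(13, 10), (13, 13), (16, 7), (18, 15), (19, 13), (21, 13), (21, 11), (23, 17), (23, 8)]
```

```bash
sed -i 's/^NT=.*/NT=np.array([57.4,0,102.5])/' h.py; python3 - <<'E'
from h import *
for f,tp in (('s6',.318),('s8',.558),('s10',.578)):
    im,d,c=load(f); P=cloud(c,d); hsv=cv2.cvtColor(im,cv2.COLOR_BGR2HSV)
    m=cv2.inRange(hsv,(2,140,50),(15,255,255))>0; m[:, :215]=0; m[:,275:]=0; m[:120]=0
    m=cv2.erode(m.astype(np.uint8),np.ones((2,2)))>0
    Q=P[m]; u=(Q[:,:2]-C0)@EX; v=(Q[:,:2]-C0)@EY; k=(abs(v)<30)&(abs(u)<90); u=u[k]; z=Q[k,2]
    s=np.polyfit(z,u,1); print(f,k.sum(),np.arctan(-s[0]),tp)
where()
p0,r0=cur()
# waypoint list
def step(pn,rn,p,r):
    s=r.inv().apply(pn-p); w=(r.inv()*rn).as_rotvec(); print(s.round(1),w.round(3))
n=p0+r0.apply(NT); X,Y,H=tubcoord(n)[0]; pit=.578
p,r=p0,r0
for k in range(1,13):
    pn,rn=eef_nose(X,H+6*k,pit-.05*k,y=Y); step(pn,rn,p,r); p,r=pn,rn
E
```

```text
s6 227 0.24210051754999173 0.318
s8 241 0.4458120330358933 0.558
s10 240 0.48112401308311853 0.578
eef [567.2 -51.1 141.9] nose tub [[ 0.7 -1.9  0.7]] world [513.2 -43.5  37.9] pitch 0.578 yaw -0.148 F [4.5 1.8 3.5]
[-0.6  0.5 -4.1] [-0.001 -0.05  -0.009]
[-0.7 -0.  -3.8] [-0.   -0.05  0.  ]
[-0.8 -0.  -3.5] [-0.   -0.05 -0.  ]
[-0.8 -0.  -3.2] [ 0.   -0.05  0.  ]
[-0.8  0.  -2.9] [-0.   -0.05 -0.  ]
[-0.8 -0.  -2.6] [ 0.   -0.05 -0.  ]
[-0.8 -0.  -2.3] [ 0.   -0.05  0.  ]
[-0.8  0.  -2. ] [-0.   -0.05  0.  ]
[-0.7  0.  -1.7] [-0.   -0.05  0.  ]
[-0.7  0.  -1.4] [ 0.   -0.05 -0.  ]
[-0.6 -0.  -1.1] [ 0.   -0.05  0.  ]
[-0.5  0.  -0.8] [ 0.   -0.05  0.  ]
```

Emit:
{"fn": "servo_tool", "kwargs": {
  "steps": "-0.6 0 -3.5 0 -0.05 0 0; -0.7 0 -3.5 0 -0.05 0 0; -0.8 0 -3.4 0 -0.05 0 0; -0.8 0 -3 0 -0.05 0 0; -0.8 0 -2.8 0 -0.05 0 0; 0 0 0 0 0 0 0; 0 0 0 0 0 0 0; 0 0 0 0 0 0 0"
}}

```text
t: 15.1
eef_pos: [575.9, -52.9, 148.5]
tcp_rot: [3.115, 1.251, -0.177]
ft_force: [3.6, -0.7, 1.5]
opening: 0.143
```

```bash
python3 - <<'E'
from h import *
where(); im,d,c=snap('scene','s11')
cv2.imwrite('pics/s11c.png',cv2.resize(im[150:230,200:310],None,fx=7,fy=7,interpolation=cv2.INTER_CUBIC)); print(sensors.state()['ft_force'],sensors.state()['moment'])
E
```

```text
eef [575.9 -52.9 148.5] nose tub [[-6.  -2.3 28.6]] world [497.5 -41.6  61.8] pitch 0.32 yaw -0.149 F [ 3.6 -0.7  1.5]
[ 3.13615051 -0.56187225 -1.23747376] [ 0.00275715 -0.78380053 -0.01285301]
```

View pics/s11c.png

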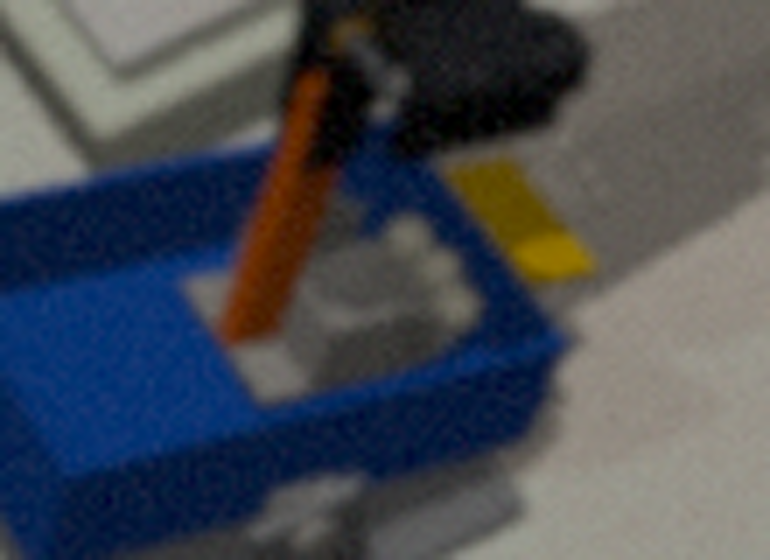

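```bash
python3 - <<'E'
from h import *
im,d,c=load('s11'); P=cloud(c,d); hsv=cv2.cvtColor(im,cv2.COLOR_BGR2HSV)
m=cv2.inRange(hsv,(2,140,50),(15,255,255))>0; m[:, :215]=0; m[:,275:]=0; m[:120]=0
m=cv2.erode(m.astype(np.uint8),np.ones((2,2)))>0
Q=P[m]; u=(Q[:,:2]-C0)@EX; v=(Q[:,:2]-C0)@EY; k=(abs(v)<30)&(abs(u)<90); u=u[k]; z=Q[k,2]
s=np.polyfit(z,u,1); print(np.arctan(-s[0])+.08)
p,r=cur()
for k in range(1,8):
    pn,rn=eef_nose(-6+.4*k,28.6+6*k,.32-.05*k,y=-2); 
    print(r.inv().apply(pn-p).round(1),(r.inv()*rn).as_rotvec().round(3)); p,r=pn,rn
E
```

```text
0.3460985692078324
[-0.8  0.  -3. ] [-0.002 -0.05  -0.009]
[-0.8 -0.  -2.7] [-0.   -0.05 -0.  ]
[-0.8  0.  -2.4] [ 0.   -0.05  0.  ]
[-0.8 -0.  -2.1] [-0.   -0.05 -0.  ]
[-0.7 -0.  -1.8] [ 0.   -0.05  0.  ]
[-0.7  0.  -1.5] [ 0.   -0.05  0.  ]
[-0.6 -0.  -1.2] [ 0.   -0.05  0.  ]
```

```bash
python3 - <<'E'
from h import *
im,d,c=load('s11'); P=cloud(c,d); o=-c['R'].T@c['t'].ravel()
for p in [(257,183),(262,188),(265,193),(234,197)]: print(im[p[1],p[0]],ballat(P,o,p),tubcoord(P[p[1],p[0]]).round(1))
E
```

```text
[ 95 106 109] [ 15.8 -21.7  31.9] [[ 20.1 -18.2  35.6]]
[ 94 105 109] [11.1  0.6 29.9] [[18.1  5.9 37.9]]
[100 112 116] [13.7 19.3 29.4] [[19.3 25.2 36.8]]
[ 0 34 89] [103.4  -1.3  18.2] [[108.3   3.7  25.1]]
```

Emit:
{"fn": "servo_tool", "kwargs": {
  "steps": "-1 0 -2.5 0 -0.05 0 0; -1 0 -2.3 0 -0.05 0 0; -1 0 -2 0 -0.05 0 0; -1.2 0 -1.8 0 -0.05 0 0; -1.2 0 -1.5 0 -0.05 0 0; 0 0 0 0 0 0 0; 0 0 0 0 0 0 0; 0 0 0 0 0 0 0"
}}

```text
t: 15.95
eef_pos: [580.3, -53.4, 153.5]
tcp_rot: [3.011, 1.51, -0.281]
ft_force: [2.8, -0.4, 1.0]
opening: 0.141
```

```bash
python3 - <<'E'
from h import *
where(); im,d,c=snap('scene','s12')
cv2.imwrite('pics/s12c.png',cv2.resize(im[140:230,200:310],None,fx=7,fy=6.6,interpolation=cv2.INTER_CUBIC)); print(sensors.state()['ft_force'],sensors.state()['moment'])
E
```

```text
eef [580.3 -53.4 153.5] nose tub [[-10.6  -1.9  60.3]] world [482.5 -39.   90. ] pitch 0.061 yaw -0.151 F [ 2.8 -0.4  1. ]
[ 3.90372442 -1.37940979  0.74003991] [-0.1567722  -0.90036376 -0.0132957 ]
```

View pics/s12c.png

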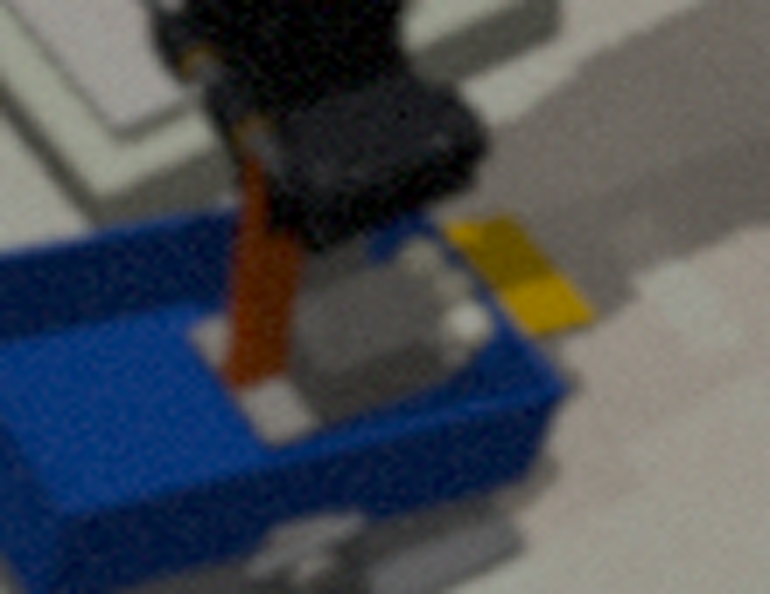

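```bash
cat >> h.py <<'E'
def lean(f):
    im,d,c=load(f); P=cloud(c,d); hsv=cv2.cvtColor(im,cv2.COLOR_BGR2HSV)
    m=cv2.inRange(hsv,(2,140,50),(15,255,255))>0; m[:, :215]=0; m[:,275:]=0; m[:120]=0
    m=cv2.erode(m.astype(np.uint8),np.ones((2,2)))>0
    Q=P[m]; u=(Q[:,:2]-C0)@EX; v=(Q[:,:2]-C0)@EY; k=(abs(v)<30)&(abs(u)<90); u=u[k]; z=Q[k,2]
    s=np.polyfit(z,u,1); print('lean',np.arctan(-s[0])+.08, 'lowest orange tub',tubcoord(Q[k])[np.argmin(z)].round(1))
    return im,P,-c['R'].T@c['t'].ravel()
E
python3 - <<'E'
from h import *
im,P,o=lean('s12')
for px in [(420,255),(445,285),(468,322),(460,345)]:
    p=(200+px[0]//7,140+int(px[1]/6.6)); print(p,im[p[1],p[0]],ballat(P,o,p),P[p[1],p[0]].round(0))
for px in [(205,325),(285,415),(240,380),(270,400),(330,380),(350,300),(400,300),(420,300)]:
    p=(200+px[0]//7,140+int(px[1]/6.6)); print(p,im[p[1],p[0]],tubcoord(P[p[1],p[0]]).round(0))
E
```

```text
lean 0.14551797482385181 lowest orange tub [92.6  4.8 25.6]
(260, 178) [ 93 105 109] [ 13.  -21.9  51.4] [509. -56. 100.]
(263, 183) [ 95 104 109] [13.5 -0.9 50. ] [512. -39.  95.]
(266, 188) [146 153 151] [14.9 17.2 49.1] [516. -20.  95.]
(265, 192) [80 85 91] [18.6 22.4 40.4] [525. -14.  89.]
(229, 189) [113 102 103] [[103. -33.  20.]]
(240, 202) [114 120 122] [[97. 21. 19.]]
(234, 197) [ 0 30 79] [[110.   6.  27.]]
(238, 200) [113 119 123] [[97. 11. 17.]]
(247, 197) [49 52 54] [[90. 34. 50.]]
(250, 185) [73 75 77] [[ 39. -23.  27.]]
(257, 185) [70 73 73] [[ 24. -12.  34.]]
(260, 185) [73 75 77] [[19. -5. 39.]]
```

```bash
python3 - <<'E'
from h import *
p,r=cur(); n=tubpt(1,-2,42); nt=r.inv().apply(n-p); print('NT true',nt.round(1))
for k in range(1,7):
    R=tgtR(-.15,.061-.04*k,flip=True); N=tubpt(1,-2,42)+np.array([0,0,3.*k]); pn=N-R.apply(nt)
    print(r.inv().apply(pn-p).round(1),(r.inv()*R).as_rotvec().round(3),tubcoord(N).round(1)); p,r=pn,R
E
```

```text
NT true [71.7 -0.1 86.1]
[ 0.5  0.5 -2.9] [-0.001 -0.04  -0.008] [[ 2.  -2.  44.8]]
[ 0.5  0.  -2.9] [ 0.   -0.04 -0.  ] [[ 3.1 -2.  47.6]]
[ 0.5 -0.  -2.7] [-0.   -0.04  0.  ] [[ 4.1 -2.  50.5]]
[ 0.5 -0.  -2.6] [-0.   -0.04 -0.  ] [[ 5.1 -2.  53.3]]
[ 0.5  0.  -2.5] [ 0.   -0.04  0.  ] [[ 6.1 -2.  56.1]]
[ 0.5  0.  -2.4] [ 0.   -0.04 -0.  ] [[ 7.2 -2.  58.9]]
```

Emit:
{"fn": "servo_tool", "kwargs": {
  "steps": "0 0 -2.5 0 -0.04 0 0; 0 0 -2.5 0 -0.04 0 0; 0 0 -2.5 0 -0.04 0 0; -0.5 0 -2.5 0 -0.04 0 0; 0 0 0 0 0 0 0; 0 0 0 0 0 0 0; 0 0 0 0 0 0 0; 0 0 0 0 0 0 0"
}}

```text
t: 16.8
eef_pos: [583.3, -53.2, 151.8]
tcp_rot: [0.064, 1.461, 3.055]
ft_force: [1.0, 0.5, -1.9]
opening: 0.146
```

```bash
python3 - <<'E'
from h import *
where(); im,d,c=snap('scene','s13'); lean('s13')
cv2.imwrite('pics/s13c.png',cv2.resize(im[140:230,200:310],None,fx=7,fy=6.6,interpolation=cv2.INTER_CUBIC)); print(sensors.state()['ft_force'],sensors.state()['moment'])
E
```

```text
eef [583.3 -53.2 151.8] nose tub [[-11.1  -1.2  77.5]] world [476.3 -37.3 106. ] pitch 0.11 yaw -0.152 F [ 1.   0.5 -1.9]
lean -0.023916265349242613 lowest orange tub [92.3  5.9 22.5]
[ 1.06555792  0.30111603 -3.16837742] [ 0.16051849 -0.51970542 -0.06553571]
```

View pics/s13c.png

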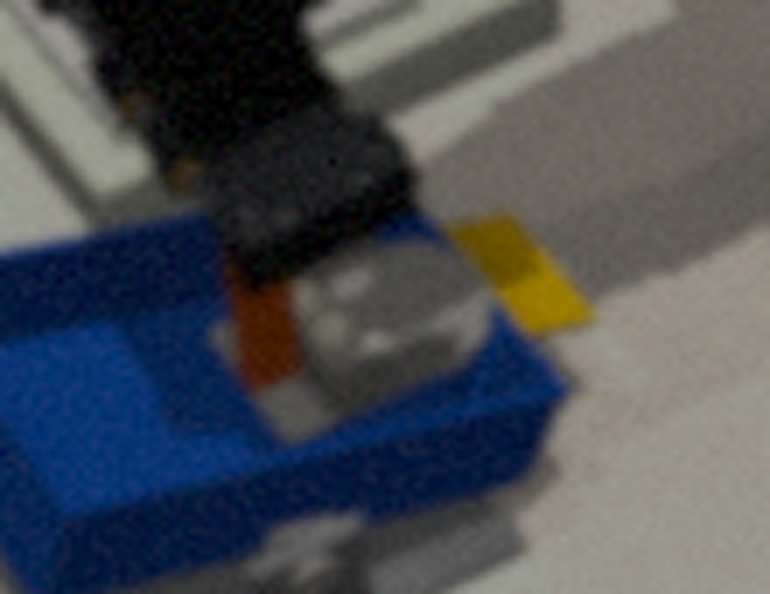

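Emit:
{"fn": "servo_tool", "kwargs": {
  "steps": "-5 0 0 0 -0.03 0 0; -10 0 0 0 -0.03 0 0; -16 0 0 0 0 0 0; -20 0 0 0 0 0 0; -22 0 0 0 0 0 0; -22 0 0 0 0 0 0; -20 0 0 0 0 0 0; -12 0 0 0 0 0 0"
}}

```text
t: 17.65
eef_pos: [600.8, -55.0, 280.2]
tcp_rot: [0.041, 1.392, 3.031]
ft_force: [-1.1, -0.8, -3.4]
opening: 0.146
```

```bash
python3 - <<'E'
from h import *
where(); im,d,c=snap('scene','s14'); im2,_,_=snap('top','t14')
a=cv2.resize(im[90:230,190:330],(560,560),interpolation=cv2.INTER_CUBIC)
cv2.imwrite('pics/s14c.png',a); cv2.imwrite('pics/t14c.png',cv2.resize(im2[110:270,240:400],None,fx=3.5,fy=3.5)); print(sensors.state()['ft_force'],sensors.state()['joints'].round(2))
E
```

```text
eef [600.8 -55.  280.2] nose tub [[ 49.3  -0.3 200.1]] world [490.9 -38.6 241.8] pitch 0.178 yaw -0.152 F [-1.1 -0.8 -3.4]
[-0.41509067 -0.10251406 -3.36467192] [-0.19  0.47  1.33 -0.01  1.52  1.53]
```

View pics/s14c.png

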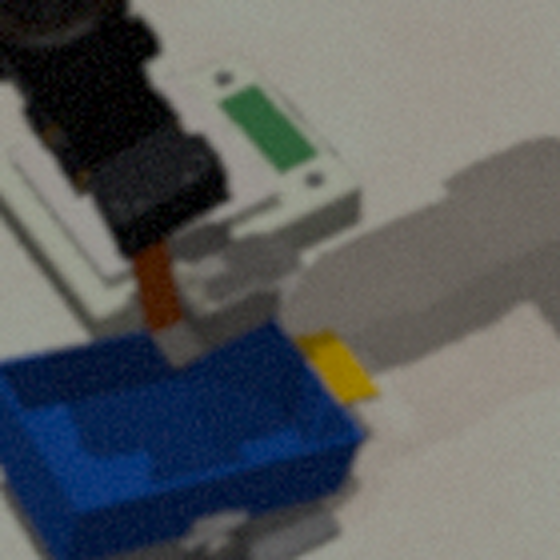

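View pics/t14c.png

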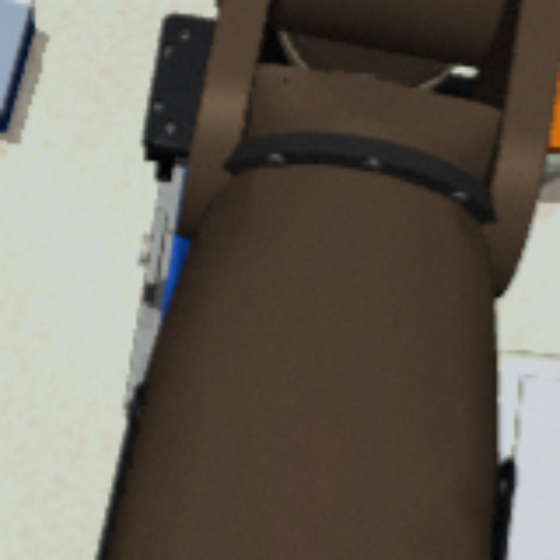

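```bash
python3 - <<'E'
from h import *
im,P,o=lean('s14')
p,r=cur()
# handle foot in tool frame: rotate nominal grasp by slip s about grasp point (-56,0,1.8)
pan=np.array([461.4,-288.6]); yaw=-.105; f=np.array([np.cos(yaw),np.sin(yaw)])
for s in (.08,.1,.12):
    g=np.array([-56,0,0.]); foot=np.array([68.4,0,1.8]); Rs=Ro.from_rotvec([0,s,0]) # check sign below
    nose=np.array([60.4,0,99.8])
    print(s,'nose',(g+Rs.apply(nose-g)).round(1),(g+Rs.inv().apply(nose-g)).round(1))
E
```

```text
lean 0.011951281960253149 lowest orange tub [146.9   3.5 134.4]
0.08 nose [68.   0.  90.2] [ 52.1   0.  108.8]
0.1 nose [69.8  0.  87.7] [ 49.9   0.  110.9]
0.12 nose [71.5  0.  85.1] [ 47.6   0.  113. ]
```

```bash
cat >> h.py <<'E'
PAN=np.array([461.4,-288.6])
def foot_tool(s):
    g=np.array([-56,0,0.]); return g+Ro.from_rotvec([0,s,0]).apply(np.array([68.4,0,1.8])-g)
def eef_pan(h,pitch,s,yaw=-.105,off=22):
    R=tgtR(yaw,pitch,flip=True); f=np.array([np.cos(yaw),np.sin(yaw)])
    return np.r_[PAN+off*f,70+h]-R.apply(foot_tool(s)),R
E
python3 - <<'E'
from h import *
print(foot_tool(.12))
p,R=eef_pan(120,-.15,.13); print(p); plan(p,R,vmax=28)
E
```

```text
[ 67.72087627   0.         -13.10514304]
[ 479.2202513  -290.47803324  258.96794286]
now [601.1 -55.  280. ] dist 265.9 rot [-0.046  0.027  0.   ] rows 10
3.8 25.1 8.0 -0.005 0.003 0.000
3.7 25.1 8.1 -0.005 0.003 0.000
3.7 25.0 8.2 -0.005 0.003 0.000
3.7 25.0 8.4 -0.005 0.003 0.000
3.7 24.9 8.5 -0.005 0.003 0.000
3.6 24.9 8.6 -0.005 0.003 0.000
3.6 24.9 8.7 -0.005 0.003 0.000
3.6 24.8 8.9 -0.005 0.003 0.000
3.6 24.8 9.0 -0.005 0.003 0.000
3.5 24.7 9.1 -0.005 0.003 0.000
```

Emit:
{"fn": "servo_tool", "kwargs": {
  "steps": "0 6 2 0 0 0 0; 1 14 4 0 0 0 0; 2 22 7 0 0 0 0; 3 27 9 -0.01 0 0 0; 4 29 10 -0.01 0 0 0; 4 29 10 -0.01 0 0 0; 4 29 10 -0.01 0 0 0; 4 29 10 -0.01 0 0 0"
}}

```text
t: 18.55
eef_pos: [502.7, -237.2, 262.3]
tcp_rot: [-0.023, 1.381, 3.023]
ft_force: [-0.2, 0.5, -2.2]
opening: 0.147
```

```bash
python3 - <<'E'
from h import *
where()
p,R=eef_pan(70,-.15,.13); print(p); plan(p,R,n=7)
E
```

```text
eef [ 502.7 -237.2  262.3] nose tub [[ -22.7 -200.6  208.7]] world [ 391.8 -226.4  225.2] pitch 0.189 yaw -0.095 F [-0.2  0.5 -2.2]
[ 479.2202513  -290.47803324  208.96794286]
now [ 502.7 -237.2  262.3] dist 78.9 rot [0.01  0.039 0.003] rows 7
7.9 7.9 1.1 0.001 0.006 0.000
7.9 7.9 1.2 0.001 0.006 0.000
7.9 7.9 1.2 0.001 0.006 0.000
7.9 7.9 1.2 0.001 0.006 0.000
7.9 7.9 1.3 0.001 0.006 0.000
7.9 7.9 1.3 0.001 0.006 0.000
7.9 7.9 1.3 0.001 0.006 0.000
```

Emit:
{"fn": "servo_tool", "kwargs": {
  "steps": "4 15 2 0 0 0 0; 6 11 2 0 0 0 0; 8 9 2 0 0.01 0 0; 9 7 1 0 0.01 0 0; 9 5 1 0 0 0 0; 8 3 1 0 0 0 0; 4 0 0 0 0 0 0; 0 0 0 0 0 0 0"
}}

```text
t: 19.35
eef_pos: [475.6, -289.3, 209.4]
tcp_rot: [-0.044, 1.398, 2.999]
ft_force: [0.5, -0.2, -2.6]
opening: 0.146
```

```bash
python3 - <<'E'
from h import *
where()
im,d,c=snap('wrist','w15'); im2,_,_=snap('scene','s15'); cv2.imwrite('pics/s15c.png',cv2.resize(im2[70:200,170:320],None,fx=4.6,fy=4.6,interpolation=cv2.INTER_CUBIC)) 
print(sensors.state()['ft_force'])
E
```

```text
eef [ 475.6 -289.3  209.4] nose tub [[ -58.9 -255.5  163.6]] world [ 365.4 -278.   170.5] pitch 0.173 yaw -0.098 F [ 0.5 -0.2 -2.6]
[ 0.05483101 -0.33303008 -1.88001861]
```

View pics/w15.png

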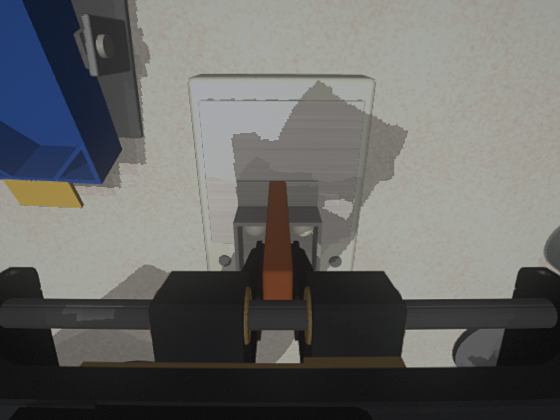

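View pics/s15c.png

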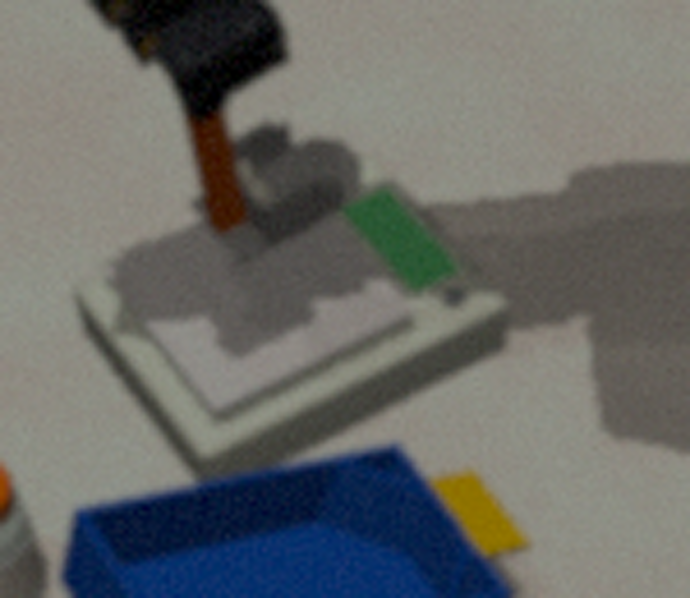

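```bash
cat >> h.py <<'E'
def scoopw(f):
    im,d,c=load(f); P=cloud(c,d); hsv=cv2.cvtColor(im,cv2.COLOR_BGR2HSV)
    p,r=cur(); y=r.apply([0,0,-1]); a=np.arctan2(y[1],y[0]); fx=np.array([np.cos(a),np.sin(a)]); fy=np.array([-fx[1],fx[0]])
    m=cv2.inRange(hsv,(2,140,40),(15,255,255))>0; m[:, :255]=0;m[:,305:]=0;m[:170]=0;m[270:]=0
    m=cv2.erode(m.astype(np.uint8),np.ones((3,3)))>0
    Q=P[m]; X=Q[:,:2]@fx; Y=Q[:,:2]@fy; Z=Q[:,2]; k=np.ones(len(X),bool)
    for _ in range(5):
        s=np.polyfit(Z[k],X[k],1); k=abs(X-np.polyval(s,Z))<1.5
    print('handle back face lean(nose-down +)',np.arctan(-s[0]).round(3),k.sum(),'z',Z[k].min().round(1),Z[k].max().round(1),'Y',np.median(Y[k]).round(1))
    b=np.zeros_like(m); b[183:205,240:316]=1; b&=~(cv2.dilate(m.astype(np.uint8),np.ones((7,7)))>0); b[:,262:295]=0
    Q=P[b]; A=np.c_[Q[:,:2]@fx,Q[:,:2]@fy,np.ones(len(Q))]; k=np.ones(len(Q),bool)
    for _ in range(6):
        t=np.linalg.lstsq(A[k],Q[k,2],rcond=None)[0]; k=abs(Q[:,2]-A@t)<1.2
    print('shelf',k.sum(),'slope',t.round(3),'z',np.median(Q[k,2]).round(1),'X range',np.percentile(A[k,0],[1,99]).round(1),'Y',np.percentile(A[k,1],[1,99]).round(1))
    zf=np.median(Q[k,2]); xb=np.polyval(s,zf); print('handle back at foot (fx,fy frame)',xb.round(1),'centre world',(fx*(xb-12)+fy*np.median(Y)).round(1),'pan centre in frame',PAN@fx,PAN@fy)
E
python3 - <<'E'
from h import *
scoopw('w15')
im,d,c=load('w15'); cv2.imwrite('pics/w15c.png',cv2.resize(im[165:285,200:360],None,fx=5,fy=5,interpolation=cv2.INTER_CUBIC))
E
```

```text
handle back face lean(nose-down +) -0.06 777 z 229.5 277.2 Y -242.2
shelf 882 slope [-3.9000e-02  7.0000e-03  1.6541e+02] z 144.0 X range [493.3 512.5] Y [-272.3 -209.1]
handle back at foot (fx,fy frame) 515.2 centre world [ 477.1 -290.2] pan centre in frame 487.38557307254484 -242.1471105769116
```

View pics/w15c.png

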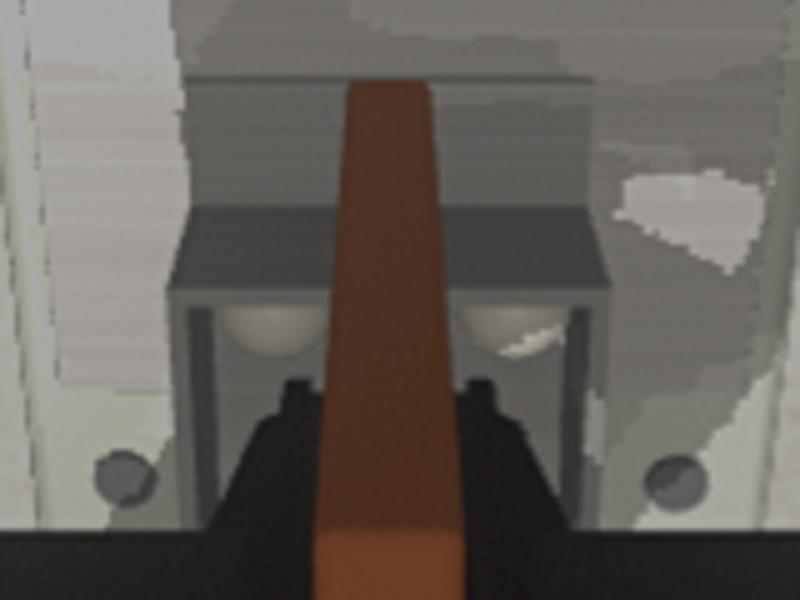

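Two balls are visible against the back wall at wrist px (253,230) and (302,230); the third should be hidden behind the handle. The scoop is about 0.05 rad nose-up. I'll level it, shift it 5–6 mm forward and lower it.

Emit:
{"fn": "servo_tool", "kwargs": {
  "steps": "4 0 -3 0 0.025 0 0; 8 0 -3 0 0.025 0 0; 10 0 -2.5 0 0 0 0; 10 0 -1.5 0 0 0 0; 10 0 -1.3 0 0 0 0; 8 0 -1 0 0 0 0; 4 0 -0.5 0 0 0 0; 0 0 0 0 0 0 0"
}}

```text
t: 20.25
eef_pos: [483.8, -288.9, 152.4]
tcp_rot: [-0.047, 1.451, 2.998]
ft_force: [-0.8, 0.3, -1.3]
opening: 0.149
```

```bash
python3 - <<'E'
from h import *
where()
im,d,c=snap('wrist','w16'); scoopw('w16')
E
```

```text
eef [ 483.8 -288.9  152.4] nose tub [[ -70.8 -254.2  101.1]] world [ 375.7 -278.2  107.7] pitch 0.12 yaw -0.096 F [-0.8  0.3 -1.3]
handle back face lean(nose-down +) -0.009 816 z 160.8 222.1 Y -242.0
shelf 876 slope [3.0000e-03 7.0000e-03 8.7632e+01] z 87.2 X range [504.4 523.6] Y [-272.3 -209. ]
handle back at foot (fx,fy frame) 526.1 centre world [ 488.6 -290.1] pan centre in frame 486.9193353796507 -243.0832796253976
```

View pics/w16.png

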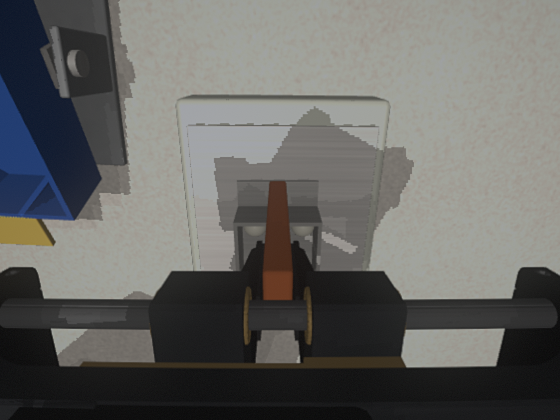

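Emit:
{"fn": "servo_tool", "kwargs": {
  "steps": "5 0 0.5 0 0 0 0; 4 0 0.5 0 0 0 0; 2.5 0 0 0 0 0 0; 1 0 0 0 0 0 0; 1 0 0 0 0 0 0; 1 0 0 0 0 0 0; 0 0 0 0 0 0 0; 0 0 0 0 0 0 0"
}}

```text
t: 21.1
eef_pos: [481.8, -289.1, 139.5]
tcp_rot: [-0.032, 1.454, 3.013]
ft_force: [0.0, -0.3, -2.4]
opening: 0.146
```

```bash
python3 - <<'E'
from h import *
where()
im,d,c=snap('wrist','w17'); scoopw('w17'); print(sensors.state()['ft_force'],sensors.state()['moment'])
E
```

```text
eef [ 481.8 -289.1  139.5] nose tub [[ -77.1 -254.7   89.3]] world [ 373.8 -278.4   94.5] pitch 0.117 yaw -0.096 F [ 0.  -0.3 -2.4]
handle back face lean(nose-down +) -0.005 983 z 146.1 208.9 Y -241.5
shelf 884 slope [8.0000e-03 3.0000e-03 7.1253e+01] z 74.4 X range [502.7 521.8] Y [-272.5 -209.3]
handle back at foot (fx,fy frame) 524.4 centre world [ 486.8 -289.7] pan centre in frame 487.017271323304 -242.8870054836267
[ 0.0073066   0.00396168 -2.78975011] [-0.01351076 -0.11281791 -0.01809754]
```

Underside is at about 71, roughly 1–1.5 mm above the pan. Lower until it touches.

Emit:
{"fn": "servo_tool", "kwargs": {
  "steps": "0.7 0 0 0 0 0 0; 0.7 0 0 0 0 0 0; 0.7 0 0 0 0 0 0; 0 0 0 0 0 0 0; 0 0 0 0 0 0 0; 0 0 0 0 0 0 0; 0 0 0 0 0 0 0; 0 0 0 0 0 0 0"
}}

```text
t: 21.95
eef_pos: [481.8, -289.1, 139.0]
tcp_rot: [-0.027, 1.455, 3.018]
ft_force: [-0.4, 0.8, -0.0]
opening: 0.145
```

```bash
python3 - <<'E'
from h import *
where()
print(sensors.state()['ft_force'],sensors.state()['moment'])
E
```

```text
eef [ 481.8 -289.1  139. ] nose tub [[ -77.2 -254.8   88.7]] world [ 373.9 -278.5   93.8] pitch 0.116 yaw -0.096 F [-0.4  0.8 -0. ]
[-0.35132139  0.78512669 -0.03576178] [ 0.16320043 -0.07766565  0.01357218]
```

Emit:
{"fn": "servo_tool", "kwargs": {
  "steps": "0 0 0 0 0 0 18; 0 0 0 0 0 0 25; 0 0 0 0 0 0 40; 0 0 0 0 0 0 45; -8 0 0 0 0 0 45; -20 0 0 0 0 0 45; -30 0 0 0 0 0 45; -40 0 0 0 0 0 45"
}}

```text
t: 22.75
eef_pos: [491.6, -289.6, 236.2]
tcp_rot: [-0.061, 1.447, 2.984]
ft_force: [-0.0, -0.6, 0.2]
opening: 0.472
```

Emit:
{"fn": "servo_tool", "kwargs": {
  "steps": "-45 0 0 0 0 0 45; -40 0 0 0 0.04 0 45; -10 0 -10 0 0.04 0 45; 0 0 0 0 0 0 45; 0 0 0 0 0 0 45; 0 0 0 0 0 0 45; 0 0 0 0 0 0 45; 0 0 0 0 0 0 45"
}}

```text
t: 23.55
eef_pos: [513.0, -291.9, 336.6]
tcp_rot: [-0.151, 1.53, 2.894]
ft_force: [-0.2, -0.7, 0.4]
opening: 0.473
```

```bash
python3 - <<'E'
from h import *
where()
im,d,c=snap('wrist','w18'); im2,d2,c2=snap('scene','s18'); snap('top','t18')
cv2.imwrite('pics/s18c.png',cv2.resize(im2[80:260,150:310],None,fx=3.3,fy=3.3,interpolation=cv2.INTER_CUBIC))
tubtilt(im2,d2,c2)
E
```

```text
eef [ 513.  -291.9  336.6] nose tub [[  20.6 -252.6  254.8]] world [ 408.8 -281.5  283.4] pitch 0.041 yaw -0.096 F [-0.2 -0.7  0.4]
floor fit slope [ 3.7300e-01 -1.0000e-03  7.2251e+01] tilt 0.357 904
```

View pics/w18.png

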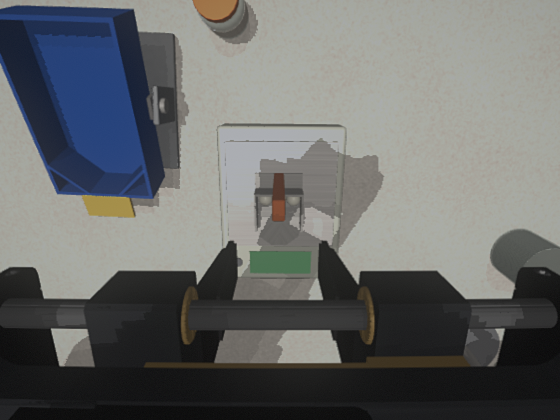

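View pics/s18c.png

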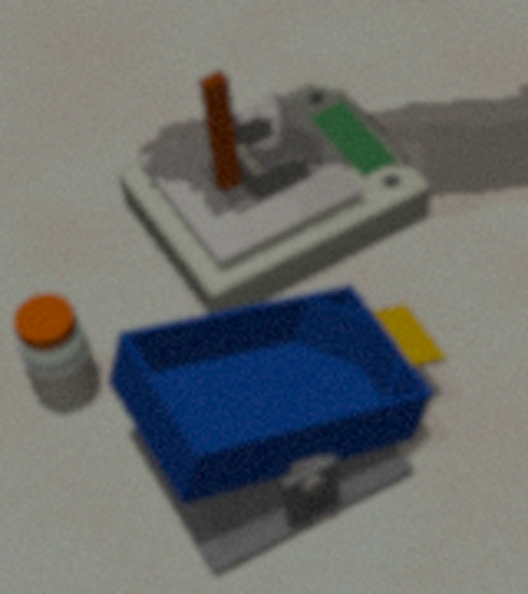

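Emit:
{"fn": "servo_tool", "kwargs": {
  "steps": "0 -20 0 0 0 0 45; 0 -40 0 0 0 0 45; 0 -45 0 0 0 0 45; 0 -45 0 0 0 0 45; 0 -45 0 0 0 0 45; 0 -45 0 0 0 0 45; 0 -45 0 0 0 0 45; 0 -45 0 0 0 0 45"
}}

```text
t: 24.5
eef_pos: [544.0, 49.2, 338.1]
tcp_rot: [-0.169, 1.53, 2.869]
ft_force: [0.2, -0.3, 0.6]
opening: 0.472
```

Emit:
{"fn": "servo_tool", "kwargs": {
  "steps": "0 -45 0 0 0 0 45; 0 -45 0 0 0 0 45; 0 -40 0 0 0 0 45; 0 -20 0 0 0 0 45; 0 0 0 0 0 0 45; 0 0 0 0 0 0 45; 0 0 0 0 0 0 45; 0 0 0 0 0 0 45"
}}

```text
t: 25.3
eef_pos: [554.2, 213.5, 339.5]
tcp_rot: [-0.188, 1.529, 2.858]
ft_force: [-0.2, 0.1, -0.3]
opening: 0.471
```

```bash
python3 - <<'E'
from h import *
where(); im,d,c=snap('top','t19'); im2,d2,c2=snap('scene','s19')
P=cloud(c,d)
cv2.imwrite('pics/t19c.png',cv2.resize(im[195:335,360:480],None,fx=5,fy=4.2,interpolation=cv2.INTER_CUBIC))
print(proj(c,[[PAN[0],PAN[1],70]]))
E
```

```text
eef [554.2 213.5 339.5] nose tub [[ -9.8 253.4 269. ]] world [449.9 224.  286.3] pitch 0.042 yaw -0.095 F [-0.2  0.1 -0.3]
[[420.75904866 256.02805116]]
```

View pics/t19c.png

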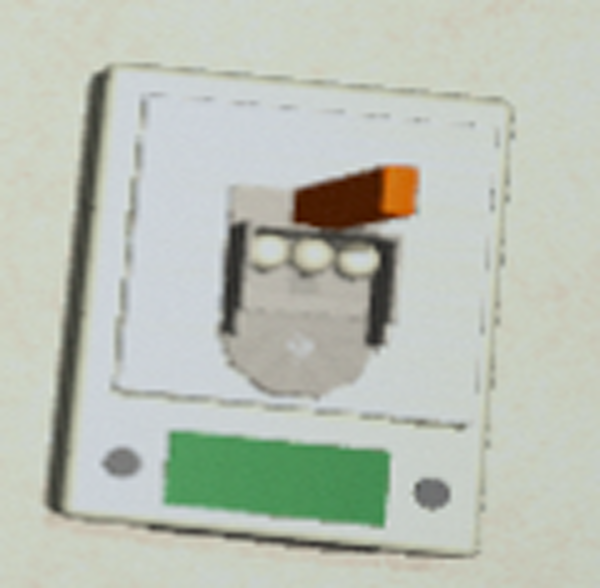

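View pics/t19.png

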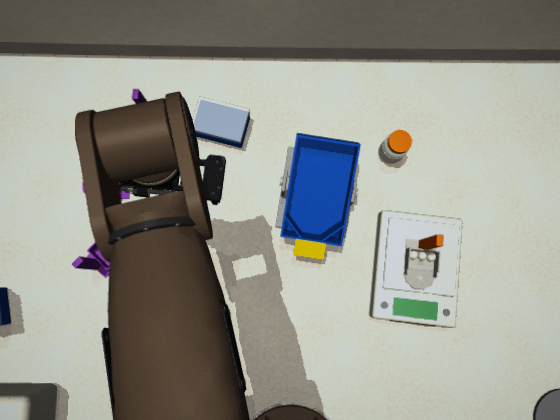

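The top view shows all three balls in the bowl at px (413–431, 256), the scoop upright in the middle of the pan, and the tub tipped and empty. The bystanders are in place and the arm is clear.

```bash
python3 -c "
from cell import order,sensors
print(sensors.state()['t'],sensors.state()['qvel'].round(3)); print(order.job_done())"
```

```text
25.4 [-0.     0.003 -0.003  0.002 -0.     0.   ]
the job is handed in; nothing more can be done
None
```

I finished the job and handed it in at 25.4 s. The loaded scoop stands upright on the middle of the balance pan with all three milling balls in its bowl.

**What I did:** I pressed the yellow plate until the tub reached its stop. I then gripped the orange-handled scoop, slid it under the balls in the low corner and tipped it back along the end wall so they rolled into the bowl. I set the scoop on the pan and let go.

**Last checks:**
- **Tub:** it is empty and still tipped. I measured a tilt of 0.357 rad against the nominal 0.35, which is within measuring error.
- **Scoop and balls:** the top view shows the three balls in a row in the bowl. The handle's lean was about 0.005 rad just before the scoop touched down, and it stands upright in the pictures after release. Its underside is centred on the pan to within a few millimetres.
- **Bystanders:** the jar and tip box look unmoved in the last top view. The tamper near the orange scoop was hidden behind the arm in that view, so I could not check it; I never moved the gripper close to it. The arm was clear of everything at the end.

**What disagreed:**
- **Fingertips:** they were about 37 mm behind the reported TCP, which showed in both depth and contact, so I corrected the grip for it.
- **Grip:** the scoop turned about 0.1 rad in the fingers while scooping. I levelled it again before setting it down.

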